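# Clear the prep board into the scrap composter

## Task

Sweep all the food scraps off the prep board into the composter's trough with the scraper (do not touch the scraps with the gripper, and leave the other things on the counter alone), and set the air dial to 2. Only then turn the crank clockwise, one full turn round to its stop, to work the mixing drum. Finish with the scraper standing back on its steel plate, in the middle of it.

Things in the scene. Friction and masses are not known exactly. Their poses are not given: they have to be found in the camera images.
- station: fixed kitchen-scrap composter: a beech prep board, a sunk steel trough and a white machine with crank and dial, in a row along its own +y (about the robot's left; turned by up to 0.12 rad). Origin on the counter (z 0) under the edge between board and trough, midway across. Machine in this frame: x -0.13..0.13, y 0.14..0.28, flat top at z 0.100
- board_edge (a point): middle of the board's edge above the trough, on the board's top (z 0.060); axes as the composter's. From here the board spans y -0.30..0 and x -0.108..0.108 between two side rims 12 mm thick and 18 mm high; both its ends (y -0.30 and y 0) are open
- trough_floor (a point): centre of the trough's floor; axes as the composter's. The trough is 216 mm (x) by 140 mm (y) inside; its floor is 6 mm above the counter and 54 mm below the board's top; side walls 72 mm high, far wall the machine
- dial (a joint): air dial on the machine's top, on the half away from the robot; rad, growing clockwise from above. Setting k is at 0.4*(k-1); settings 1 to 6 are marked by k black dots beside the dial. A spring detent (about 0.1 Nm) pulls it into each setting. White line on the grip bar = pointer: at 0 it points to the composter's -x, from there turning clockwise towards +y
- dial_grip (a point): centre of the dial's upright grip bar, on its vertical axis (0.075, 0.21, 0.132 in the composter's frame). Bar 58 mm long, 14 mm thick, z 0.112 to 0.146, on a 60 mm disc. Its x axis lies along the bar (pointer on the -x half) and turns with the dial
- crank (a joint): crank on the machine's top, the half near the robot, vertical axis, value in rad growing clockwise seen from above. At 0 the arm points along the composter's -x; it starts between -0.5 and 0. Firm stops at -0.6 and 6.45. Friction about 0.06 Nm, stays where left
- crank_axis (a point): point on the crank's vertical axis, at the height of the knob's middle (0.145 above the counter)
- crank_knob (a point): middle of the crank's upright black knob, 50 mm from the axis; knob 28 mm in diameter, z 0.121 to 0.167, spins freely about its own vertical axis
- scraper: board scraper: a wooden head with steel faces 140 mm wide (its x), 32 mm thick (its y), 42 mm high, with an upright grip in the middle of its top, 60 mm (x) x 24 mm (y), from 42 to 88 mm above the underside; about 0.28 kg; stands by itself; both flat sides sweep alike. Origin: centre of its underside
- rest: fixed flat steel plate on the counter to the robot's right, 220 mm (its x) x 110 mm (its y) x 5 mm, the scraper's place. Origin: centre of its underside
- crust0: bread heel, a brown rounded block 52 x 36 x 26 mm (long side along its x), about 40 g; origin at its centre; may be absent
- crust1: bread heel, a brown rounded block 52 x 36 x 26 mm (long side along its x), about 40 g; origin at its centre; may be absent
- crust2: bread heel, a brown rounded block 52 x 36 x 26 mm (long side along its x), about 40 g; origin at its centre; may be absent
- cob0: corn-cob round, a yellow disc 44 mm across and 30 mm thick, about 50 g, standing on its flat at the start (may roll if tipped over); origin at its centre, z its axis; may be absent
- cob1: corn-cob round, a yellow disc 44 mm across and 30 mm thick, about 50 g, standing on its flat at the start (may roll if tipped over); origin at its centre, z its axis; may be absent
- cob2: corn-cob round, a yellow disc 44 mm across and 30 mm thick, about 50 g, standing on its flat at the start (may roll if tipped over); origin at its centre, z its axis; may be absent
- stalk0: cabbage stalk, a pale green block 56 x 28 x 28 mm (long side along its x), about 50 g; origin at its centre; may be absent
- stalk1: cabbage stalk, a pale green block 56 x 28 x 28 mm (long side along its x), about 50 g; origin at its centre; may be absent
- mug: white mug 80 mm across, 90 mm high, a bystander; origin at its underside
- jar: glass jar 64 mm across, 85 mm high, a bystander; origin at its underside
- soap: amber bottle 64 mm across, 170 mm high, a bystander; origin at its underside
Not all that is in view belongs to the job. Leave any pink look-alike of the cob2 alone. What is shaped like the stalk0 but black is not meant.

How it is judged:
By the outcome, as a careful person would: the job done as asked, in the order asked, and still so for the second after the job is handed in, with the robot touching nothing.
Of crust0, crust1, crust2, cob0, cob1, cob2, stalk0, stalk1 only 4 to 8 are there at a start; the rules pass over those that are not, and their reading is None.
At some moment in a run one of crust0, crust1, crust2, cob0, cob1, cob2, stalk0, stalk1 may be knocked a few centimetres aside while the robot is not near it.
It also fails if it takes over 200 s, if anything falls off the work surface, if the arm or the gripper's body presses on something with over 40 N, if the wrist force passes 120 N, or if a joint passes its speed limit or range.

## Robot

A 7-joint arm with a two-finger parallel gripper is mounted at the origin on the work surface. World frame = base frame: x ahead of the robot, y to its left, z up, the work surface at z = 0. Lengths are in m, angles in rad, forces in N, time in s.
With the tool pointing down it reaches from about 0.425 to 1.025 m from the base axis. Payload 9.4 kg.
Tool frame: the origin (TCP) lies between the finger pads; the fingertips stand 17 mm ahead of it and the grasp point (between the pads) lies 2 mm behind it; z points along the fingers, y is the line along which they close (so a half turn about z gives the same grasp; the last joint's range is limited). The gripper opens to 85 mm and grips with 20 to 120 N. Pads are 22 mm wide; open, the fingers measure 114 mm over their backs; the gripper's body (76 mm by 85 mm) begins 54 mm behind the grasp point. The pads swing forward as they close: fully open they stand 13 mm farther back than shut.
Start: joints at [-1.188, 0.599, -0.003, 1.599, 0.002, 0.943, -0.08], TCP at [0.322, 0.65, 0.248] pointing down, gripper open.
Joint ranges: [-2.57, 2.57], [-0.35, 1.97], [-1.29, 1.29], [0.11, 2.56], [-1.05, 4.19], [0.11, 1.86], [-2.63, 2.63]. Speed limits (rad/s): [2.22, 2.22, 3.01, 3.01, 3.14, 3.14, 3.14].

## Interface

Orientations are given as a unit quaternion [w, x, y, z].
In Python, from bench import * gives the robot as it stands. The module is installed in compiled form; this text tells all that it offers.
- The arm moves only by the tool step_arm, never from a script. Its argument "motion" is a list of rows, each an object of numbers: "tx", "ty", "tz": the shift along the tool's x, y, z in units of 25 mm (1.0 is 25 mm); "wx", "wy", "wz": the turn, a rotation vector about the tool's x, y, z in degrees; "claw": the finger opening in mm, from 0 to 85.4. In form: [{"tx": .., "ty": .., "tz": .., "wx": .., "wy": .., "wz": .., "claw": ..}, ...]. A call has 1 to 5 rows; each row shifts and turns the commanded pose from where the row before left it, along the tool's axes as they then stand; what a row does not reach is not made up. A row lasts 1/12 s, in which the tool goes at most 41.7 mm and 7.16 degrees, less where a joint would pass 70% of its speed; a pose out of reach is approached as far as the arm can. A call is refused whole if a number of a shift passes 1 or a number of a turn 7.16, either way. A call with a gripper value outside its range is refused whole. The fingers move at their own pace and stop on an object; "squeeze" is the grip in N (left out, the last holds). Time passes only in rows, so rows that do not move let the fingers close. It gives the time, the measured TCP pose, the force, the opening and the grip force at its end, in the units of the state.
- sense(): the state, without advancing time (a new reading comes with each control period).
- camera(name): name is "scene" or "top" or "wrist"; returns (picture, depth): 480x640x3 uint8, red, green, blue; 480x640 float32, m along the optical axis (not along the pixel's ray), 0 where there is no reading.
- get_calibration(name): a dict with "vfov" (degrees; the focal length in pixels is half the picture's height over the tangent of half this angle, whatever the lens; pixels are square), "cx", "cy" (the principal point, pixels), "D" ([k1, k2, p1, p2, k3] as OpenCV has them; the pictures are not rectified), "origin" and "attitude" of the camera in the world. Camera axes: x right, y up, looking along -z (the intrinsics and any distortion apply to the point x, -y, -z); pixel columns grow to the right and rows downward; lengths in m; the calibration is good to about 2 mm. A picture is of the moment at which its call begins: read the wrist's pose just before it. get_calibration takes no time and is no camera call; for the wrist camera it gives the pose at the moment of the call.
- hand_in(): hands the job in; it is judged then, once.
The state is a dict: "clock": time; "q": joint angles; "dq": joint speeds; "joint_efforts": joint torques, N m; "tcp_pos": TCP position; "orientation": TCP orientation; "ft_force": force on the tool from outside, world axes, zero at the start; "torque": the same for the moment, N m; "width": finger opening in m; "grip_force": force on a finger pad.
Only numpy, scipy, OpenCV 4.12 (cv2) and the standard library are available. Lean on these libraries where they do the work, as an engineer would, in place of code of your own. Each camera call takes 0.05 s, during which the arm holds its last target. There are 200 camera calls.

## Working session

There is one attempt and no reset: what is moved stays moved. The work goes in short steps, Python scripts to look and compute and a tool call to move; the robot and the scene stay as the last step left them, time stands still between calls to the robot, and variables do not carry over. Pictures are saved under pics/ and viewed, at most 14 in all, crops included, and the job is handed in when it is done.

Besides the shell and the picture viewer there is one more tool, called after ">>>" by a JSON object that holds its "method" and its "body". step_arm: Moves the arm, as the interface text tells. Its arguments: {"type":"object","properties":{"motion":{"type":"array"},"squeeze":{"type":"number"}},"required":["motion"]}

```bash
mkdir -p pics; cat > h.py <<'E'
from bench import *
import numpy as np, cv2, sys
from scipy.spatial.transform import Rotation as R
def Rm(a):
    a=np.array(a,float)
    return a if a.shape==(3,3) else R.from_quat([a[1],a[2],a[3],a[0]]).as_matrix()
def K(c):
    f=240/np.tan(np.radians(c["vfov"])/2); return np.array([[f,0,c["cx"]],[0,f,c["cy"]],[0,0,1]])
def shot(n):
    c=get_calibration(n); im,d=camera(n); return c,im,d
def rays(c,uv):
    p=cv2.undistortPoints(np.array(uv,float).reshape(-1,1,2),K(c),np.array(c["D"],float)).reshape(-1,2)
    return (Rm(c["attitude"])@np.c_[p[:,0],-p[:,1],-np.ones(len(p))].T).T
def onplane(c,uv,z):
    r=rays(c,uv); o=np.array(c["origin"]); return o+r*((z-o[2])/r[:,2])[:,None]
def cloud(c,d):
    v,u=np.mgrid[0:480,0:640]; r=rays(c,np.c_[u.ravel(),v.ravel()])
    P=np.array(c["origin"])+r*d.ravel()[:,None]; return P.reshape(480,640,3)
def proj(c,P):
    q=(np.array(P,float).reshape(-1,3)-np.array(c["origin"]))@Rm(c["attitude"]); q=q*[1,-1,-1]
    return cv2.projectPoints(q,np.zeros(3),np.zeros(3),K(c),np.array(c["D"],float))[0].reshape(-1,2)
def save(n,im): cv2.imwrite("pics/"+n+".png",cv2.cvtColor(im,cv2.COLOR_RGB2BGR))
E
python3 - <<'E'
from h import *
for n in("scene","top"):
    c,im,d=shot(n); save(n+"0",im); np.savez(n+"0.npz",im=im,d=d); print(n,c)
print(sense())
E
```

```text
scene {'vfov': 51.633500971680945, 'cx': 317.64300072997185, 'cy': 238.38649395866935, 'D': array([-0.01367486,  0.        ,  0.        ,  0.        ,  0.        ]), 'origin': array([ 1.09478597, -0.66963267,  0.7533755 ]), 'attitude': array([0.8330704 , 0.42616762, 0.16112449, 0.3137097 ])}
top {'vfov': 52.567051146604115, 'cx': 315.0521724467948, 'cy': 239.8335827297399, 'D': array([-0.01303353,  0.        ,  0.        ,  0.        ,  0.        ]), 'origin': array([0.34730619, 0.01260407, 1.13019321]), 'attitude': array([-0.69690698, -0.05817363,  0.06105865,  0.71218561])}
{'clock': 0.1, 'q': array([-1.18776599,  0.60005324, -0.00251979,  1.60003443,  0.00179472,
        0.94289105, -0.07981213]), 'dq': array([-0.00056315, -0.00159819,  0.00041735, -0.0013008 ,  0.00016007,
       -0.00050012,  0.00045723]), 'joint_efforts': array([ 4.70508880e-03, -7.77992678e+01,  1.56975165e+00, -2.58629662e+01,
        1.26718494e-02,  5.49256598e-03,  2.06815088e-05]), 'tcp_pos': array([0.32153648, 0.64936917, 0.24750329]), 'orientation': array([-8.95654210e-05,  2.27834616e-01,  9.73699599e-01, -6.86243665e-04]), 'ft_force': array([ 0.20159549,  0.24510061, -0.87173158]), 'torque': array([0.00490627, 0.07055004, 0.04968018]), 'grip_force': 0.0, 'width': 0.08542606061525222}
```

View pics/scene0.png

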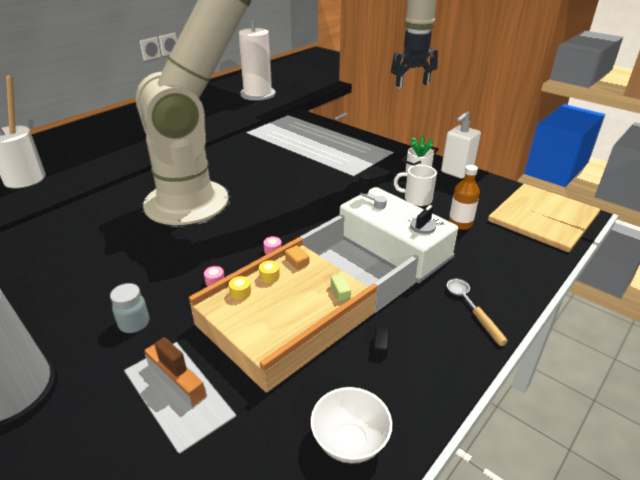

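View pics/top0.png

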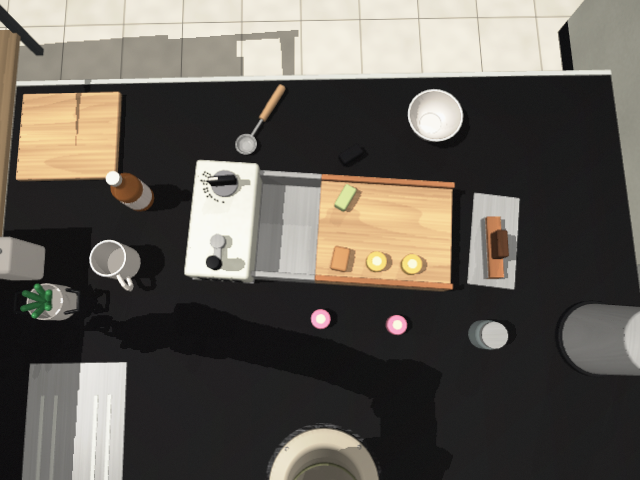

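The scene shows board with one crust (296,257), cobs (239,287) and (269,270), and a stalk (341,287). Outside the board are two pink discs and a black block, which I'll leave alone. In the top view the board spans u 317-453, the trough 257-317, and the machine 187-257. The crank knob is at (214,262), the dial at (223,183) and the scraper at (497,246) on its plate.

```bash
python3 - <<'E'
from h import *
F=np.load("top0.npz"); im,d=F["im"],F["d"]; c=get_calibration("top"); P=cloud(c,d)
hsv=cv2.cvtColor(im,cv2.COLOR_RGB2HSV)
def rect(m,name,z):
    m=m.astype(np.uint8); n,l,s,ce=cv2.connectedComponentsWithStats(m)
    i=1+np.argmax(s[1:,4]); m=l==i; v,u=np.nonzero(m)
    W=onplane(c,np.c_[u,v],z)[:,:2]
    (x,y),(w,h),a=cv2.minAreaRect((W*1000).astype(np.float32))
    print(name,"n",len(u),"ctr",round(x,1),round(y,1),"size",round(w,1),round(h,1),"ang",round(a,2),"zmed",np.round(np.median(P[m][:,2]),4)); return m
H,S,V=[hsv[...,i].astype(int) for i in range(3)]
box=lambda u0,u1,v0,v1:(lambda m:(m.__setitem__((slice(v0,v1),slice(u0,u1)),True),m)[1])(np.zeros((480,640),bool))
z=P[...,2]
rect(box(170,270,150,290)&(abs(z-0.1)<.006)&(S<60),"machine",.1)
rect(box(310,460,170,295)&(abs(z-0.06)<.008),"board",.06)
rect(box(310,460,170,295)&(z>.045),"board+rims",.075)
rect(box(180,275,150,290)&(z>.088),"machine2",.1)
rect(box(255,320,185,280)&(abs(z-0.006)<.01)&(V>60),"trough",.006)
rect(box(465,525,190,295)&(S<60)&(V>70),"rest",.005)
rect(box(465,525,190,295)&(S>=90)&(V>40),"scraper",.042)
rect(box(465,525,190,295)&(abs(z-.042)<.01),"scraperhead z",.042)
rect(box(465,525,190,295)&(z>.07),"grip z",.088)
b=box(319,452,190,278)
rect(b&(H>32)&(H<60)&(S>80),"stalk",.088)
rect(b&(z>.073)&box(325,355,240,275),"crust",.086)
for q in ((360,390),(398,430)): rect(b&(z>.078)&box(q[0],q[1],245,278),"cob",.09)
rect(box(190,245,165,205)&(z>.122),"dialbar",.146)
rect(box(200,235,225,275)&(z>.15),"knob",.167)
rect(box(200,235,225,275)&(z>.112),"crank",.12)
print(P[262,214],P[183,223],P[240,217])
E
```

```text
machine n 6243 ctr 575.8 206.6 size 138.7 257.7 ang 85.1 zmed 0.0999
board n 11170 ctr 549.9 -137.5 size 324.4 218.0 ang 84.96 zmed 0.0604
board+rims n 14483 ctr 546.1 -136.9 size 324.7 243.4 ang 85.03 zmed 0.0611
machine2 n 7495 ctr 575.5 205.9 size 140.3 258.5 ang 85.01 zmed 0.1003
trough n 5172 ctr 570.7 68.7 size 141.2 212.9 ang 85.0 zmed 0.0062
rest n 3225 ctr 530.0 -414.4 size 111.9 221.6 ang 81.51 zmed 0.0058
scraper n 1079 ctr 506.9 -407.3 size 47.8 140.4 ang 88.42 zmed 0.0498
scraperhead z n 709 ctr 509.4 -398.5 size 38.4 140.5 ang 88.45 zmed 0.0467
grip z n 398 ctr 509.3 -397.0 size 31.9 61.9 ang 88.48 zmed 0.0922
stalk n 1 ctr 599.5 -41.4 size 0.0 0.0 ang 0.0 zmed 0.0732
crust n 391 ctr 484.0 -47.6 size 36.2 52.6 ang 78.4 zmed 0.0857
cob n 329 ctr 475.5 -125.1 size 41.1 43.6 ang 87.72 zmed 0.0901
cob n 314 ctr 468.4 -200.3 size 41.4 41.2 ang 88.74 zmed 0.0904
dialbar n 259 ctr 648.4 199.3 size 20.3 58.9 ang 3.32 zmed 0.1445
knob n 170 ctr 471.5 210.9 size 28.8 26.5 ang 44.86 zmed 0.1669
crank n 448 ctr 500.3 216.1 size 34.5 76.6 ang 82.83 zmed 0.1239
[0.47088114 0.20939651 0.16714025] [0.64578322 0.20068979 0.12657586] [0.52326585 0.21301562 0.12145558]
```

```bash
cat >> h.py <<'E'
def plan(pos,yaw=None):
    """pos: TCP target; yaw: deg heading of tool y. Prints remaining turn (about tool z) and shift in tool units"""
    s=sense(); T=Rm(s["orientation"]); y=T[:,1]; h=np.degrees(np.arctan2(y[1],y[0]))
    dw=0 if yaw is None else -((yaw-h+180)%360-180)
    T2=T@R.from_rotvec([0,0,np.radians(dw)]).as_matrix()
    e=np.array(pos)-s["tcp_pos"]
    print("t",round(s["clock"],2),"tcp",s["tcp_pos"].round(4),"heading",round(h,2),"tilt",T[:2,2].round(4),"f",s["ft_force"].round(1),"w",round(s["width"],4),"q7",round(s["q"][6],2))
    print(" wz total",round(dw,2)," units before turn",(T.T@e/.025).round(3)," after turn",(T2.T@e/.025).round(3))
E
python3 - <<'E'
from h import *
plan([.51,-.30,.248],-34.3); plan([.51,-.39,.248],-91.5)
F=np.load("top0.npz"); im,d=F["im"],F["d"]; c=get_calibration("top"); P=cloud(c,d); z=P[...,2]
def rep(m,n):
    m=m.astype(np.uint8);k,l,s,_=cv2.connectedComponentsWithStats(m);m=l==1+np.argmax(s[1:,4])
    r=cv2.minAreaRect((P[m][:,:2]*1000).astype(np.float32));print(n,np.round(r[0],1),np.round(r[1],1),round(r[2],1),"z",np.median(P[m][:,2]).round(4))
b=np.zeros((480,640),bool); b[190:295,465:525]=1
rep(b&(z>.087),"grip");rep(b&(abs(z-.047)<.004),"head");rep(b&(z>.002)&(z<.01),"rest")
b=np.zeros((480,640),bool); b[180:215,325:365]=1; rep(b&(z>.078),"stalk")
b=np.zeros((480,640),bool); b[160:210,190:245]=1; rep(b&(z>.14),"bar")
b=np.zeros((480,640),bool); b[225:255,200:235]=1; rep(b&(z>.115),"hub")
# other camera check
F=np.load("scene0.npz"); im2,d2=F["im"],F["d"]; c2=get_calibration("scene"); P=cloud(c2,d2); z=P[...,2]
X,Y=P[...,0],P[...,1]
near=(abs(X-.51)<.09)&(abs(Y+.4)<.06)
rep(near&(z>.087),"grip2");rep((z>.14)&(z<.155)&(abs(X-.648)<.05)&(abs(Y-.2)<.05),"bar2");rep((z>.16)&(abs(X-.471)<.03)&(abs(Y-.21)<.03),"knob2");rep((z>.095)&(z<.105)&(abs(X-.57)<.2)&(abs(Y-.2)<.12),"machine2")
cr=cv2.resize(cv2.cvtColor(im[150:290,180:330],cv2.COLOR_RGB2BGR),None,fx=5,fy=4,interpolation=cv2.INTER_CUBIC); cv2.imwrite("pics/crop1.png",cr)
E
```

```text
t 0.1 tcp [0.3215 0.6494 0.2475] heading 63.66 tilt [-0.0005 -0.0013] f [ 0.2  0.2 -0.9] w 0.0854 q7 -0.08
 wz total 97.96  units before turn [-2.3605e+01 -3.0688e+01  2.6000e-02]  after turn [-2.7123e+01  2.7627e+01  2.6000e-02]
t 0.1 tcp [0.3215 0.6494 0.2475] heading 63.66 tilt [-0.0005 -0.0013] f [ 0.2  0.2 -0.9] w 0.0854 q7 -0.08
 wz total 155.16  units before turn [-2.5202e+01 -3.3914e+01  3.0000e-02]  after turn [8.6240e+00 4.1363e+01 3.0000e-02]
grip [ 510.1 -399.5] [25.2 60.4] 89.5 z 0.093
head [ 509.9 -399.6] [ 34.1 138.3] 88.6 z 0.0472
rest [ 526.5 -417.3] [139.5 251.2] 85.1 z 0.0055
stalk [500.8 -21.2] [ 36.3 312.2] 70.9 z 0.088
bar [515.3 102.1] [377.   52.4] 36.0 z 0.1453
hub [431.3 126.8] [280.6  40.2] 45.5 z 0.1216
grip2 [ 509.9 -400.6] [24.5 60. ] 88.7 z 0.0927
bar2 [651.  200.5] [15.7 57.1] 4.1 z 0.1459
knob2 [473.  212.5] [28.9 23.8] 86.1 z 0.1669
machine2 [577.9 207.7] [143.8 260. ] 85.3 z 0.1005
```

View pics/crop1.png

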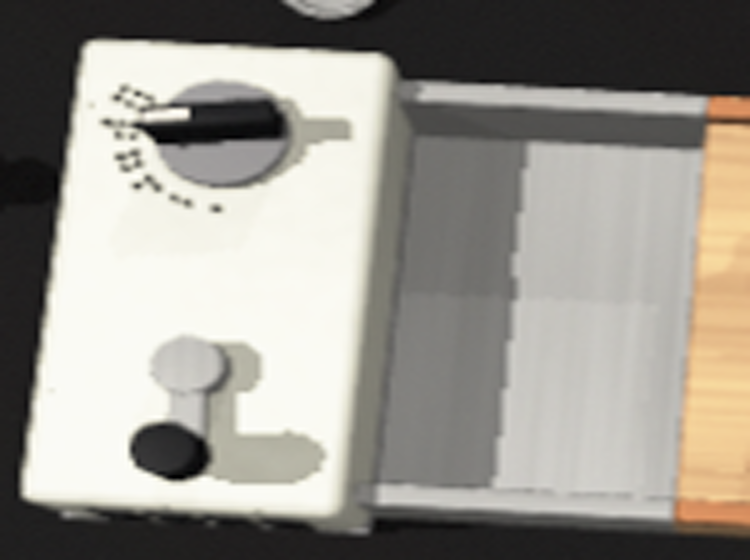

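Crop: the dial's pointer is at the 5-dot mark, the knob is at about (170,450) and the hub at about (188,362).

>>> {"method": "step_arm", "body": {"motion": [{"wz":7},{"wz":7},{"wz":7},{"wz":7},{"wz":7}]}}

```text
invalid input
```

>>> {"method": "step_arm", "body": {"motion": [{"wz":7},{"wz":7},{"wz":7},{"wz":7},{"wz":7}]}}

```text
invalid input
```

>>> {"method": "step_arm", "body": {"motion": [{"wz":7},{"wz":7},{"wz":7},{"wz":7},{"tx":-0.4,"ty":0.4}]}}

```text
invalid input
```

>>> {"method": "step_arm", "body": {"motion": [{"tx":-0.9,"ty":0.9},{"tx":-0.9,"ty":0.9},{"tx":-0.9,"ty":0.9},{"tx":-0.9,"ty":0.9},{"tx":-0.9,"ty":0.9}]}}

```text
invalid input
```

Rows probably need every field.

>>> {"method": "step_arm", "body": {"motion": [{"tx":0,"ty":0,"tz":0,"wx":0,"wy":0,"wz":7,"claw":85},{"tx":0,"ty":0,"tz":0,"wx":0,"wy":0,"wz":7,"claw":85},{"tx":0,"ty":0,"tz":0,"wx":0,"wy":0,"wz":7,"claw":85},{"tx":0,"ty":0,"tz":0,"wx":0,"wy":0,"wz":7,"claw":85},{"tx":0,"ty":0,"tz":0,"wx":0,"wy":0,"wz":7,"claw":85}]}}

```text
clock: 0.52
tcp_pos: [0.3216, 0.6495, 0.2478]
orientation: [0.0, 0.513, 0.859, -0.0]
ft_force: [0.3, 0.5, -0.7]
width: 0.0855
grip_force: 0.0
```

>>> {"method": "step_arm", "body": {"motion": [{"wz":7,"claw":85},{"wz":7,"claw":85}]}}

```text
invalid input
```

>>> {"method": "step_arm", "body": {"motion": [{"tx":0,"ty":0,"tz":0,"wx":0,"wy":0,"wz":7},{"tx":0,"ty":0,"tz":0,"wx":0,"wy":0,"wz":7}]}}

```text
invalid input
```

>>> {"method": "step_arm", "body": {"motion": [{"tx":0,"ty":0,"tz":0,"wx":0,"wy":0,"wz":7,"claw":85},{"tx":0,"ty":0,"tz":0,"wx":0,"wy":0,"wz":7,"claw":85},{"tx":0,"ty":0,"tz":0,"wx":0,"wy":0,"wz":7,"claw":85},{"tx":0,"ty":0,"tz":0,"wx":0,"wy":0,"wz":7,"claw":85},{"tx":0,"ty":0,"tz":0,"wx":0,"wy":0,"wz":7,"claw":85}]}}

```text
clock: 0.93
tcp_pos: [0.3216, 0.6495, 0.2478]
orientation: [0.0, 0.747, 0.665, -0.0]
ft_force: [-0.3, 0.5, -0.2]
width: 0.0849
grip_force: 0.0
```

>>> {"method": "step_arm", "body": {"motion": [{"tx":0,"ty":0,"tz":0,"wx":0,"wy":0,"wz":7,"claw":85},{"tx":0,"ty":0,"tz":0,"wx":0,"wy":0,"wz":7,"claw":85},{"tx":0,"ty":0,"tz":0,"wx":0,"wy":0,"wz":7,"claw":85},{"tx":0,"ty":0,"tz":0,"wx":0,"wy":0,"wz":7,"claw":85},{"tx":-0.5,"ty":0.5,"tz":0,"wx":0,"wy":0,"wz":0,"claw":85}]}}

```text
clock: 1.35
tcp_pos: [0.3227, 0.6352, 0.2471]
orientation: [-0.0, 0.885, 0.465, -0.0]
ft_force: [-0.8, 0.5, -0.5]
width: 0.085
grip_force: 0.0
```

>>> {"method": "step_arm", "body": {"motion": [{"tx":-1,"ty":1,"tz":0,"wx":0,"wy":0,"wz":0,"claw":85},{"tx":-1,"ty":1,"tz":0,"wx":0,"wy":0,"wz":0,"claw":85},{"tx":-1,"ty":1,"tz":0,"wx":0,"wy":0,"wz":0,"claw":85},{"tx":-1,"ty":1,"tz":0,"wx":0,"wy":0,"wz":0,"claw":85},{"tx":-1,"ty":1,"tz":0,"wx":0,"wy":0,"wz":0,"claw":85}]}}

```text
clock: 1.77
tcp_pos: [0.3575, 0.4568, 0.248]
orientation: [0.0, 0.884, 0.467, -0.0]
ft_force: [0.9, -0.7, 0.4]
width: 0.0848
grip_force: 0.0
```

>>> {"method": "step_arm", "body": {"motion": [{"tx":-1,"ty":1,"tz":0,"wx":0,"wy":0,"wz":0,"claw":85},{"tx":-1,"ty":1,"tz":0,"wx":0,"wy":0,"wz":0,"claw":85},{"tx":-1,"ty":1,"tz":0,"wx":0,"wy":0,"wz":0,"claw":85},{"tx":-1,"ty":1,"tz":0,"wx":0,"wy":0,"wz":0,"claw":85},{"tx":-1,"ty":1,"tz":0,"wx":0,"wy":0,"wz":0,"claw":85}]}}

```text
clock: 2.18
tcp_pos: [0.3902, 0.2832, 0.2482]
orientation: [0.0, 0.884, 0.467, -0.0]
ft_force: [0.7, -1.0, 0.5]
width: 0.085
grip_force: 0.0
```

>>> {"method": "step_arm", "body": {"motion": [{"tx":-1,"ty":1,"tz":0,"wx":0,"wy":0,"wz":0,"claw":85},{"tx":-1,"ty":1,"tz":0,"wx":0,"wy":0,"wz":0,"claw":85},{"tx":-1,"ty":1,"tz":0,"wx":0,"wy":0,"wz":0,"claw":85},{"tx":-1,"ty":1,"tz":0,"wx":0,"wy":0,"wz":0,"claw":85},{"tx":-1,"ty":1,"tz":0,"wx":0,"wy":0,"wz":0,"claw":85}]}}

```text
clock: 2.6
tcp_pos: [0.4229, 0.1095, 0.2483]
orientation: [-0.0, 0.884, 0.467, 0.0]
ft_force: [0.2, 0.2, 0.2]
width: 0.0848
grip_force: 0.0
```

>>> {"method": "step_arm", "body": {"motion": [{"tx":-1,"ty":1,"tz":0,"wx":0,"wy":0,"wz":0,"claw":85},{"tx":-1,"ty":1,"tz":0,"wx":0,"wy":0,"wz":0,"claw":85},{"tx":-1,"ty":1,"tz":0,"wx":0,"wy":0,"wz":0,"claw":85},{"tx":-1,"ty":1,"tz":0,"wx":0,"wy":0,"wz":0,"claw":85},{"tx":-1,"ty":1,"tz":0,"wx":0,"wy":0,"wz":0,"claw":85}]}}

```text
clock: 3.02
tcp_pos: [0.4556, -0.0643, 0.2483]
orientation: [-0.0, 0.884, 0.467, 0.0]
ft_force: [0.9, 0.2, 0.5]
width: 0.0851
grip_force: 0.0
```

>>> {"method": "step_arm", "body": {"motion": [{"tx":-1,"ty":1,"tz":0,"wx":0,"wy":0,"wz":0,"claw":85},{"tx":-1,"ty":1,"tz":0,"wx":0,"wy":0,"wz":0,"claw":85},{"tx":-1,"ty":1,"tz":0,"wx":0,"wy":0,"wz":0,"claw":85},{"tx":-1,"ty":1,"tz":0,"wx":0,"wy":0,"wz":0,"claw":85},{"tx":-1,"ty":1,"tz":0,"wx":0,"wy":0,"wz":0,"claw":85}]}}

```text
clock: 3.43
tcp_pos: [0.4883, -0.238, 0.2481]
orientation: [-0.0, 0.884, 0.467, -0.0]
ft_force: [1.0, 0.3, 0.3]
width: 0.0854
grip_force: 0.0
```

>>> {"method": "step_arm", "body": {"motion": [{"tx":0,"ty":0,"tz":0,"wx":0,"wy":0,"wz":7,"claw":85},{"tx":0,"ty":0,"tz":0,"wx":0,"wy":0,"wz":7,"claw":85},{"tx":0,"ty":0,"tz":0,"wx":0,"wy":0,"wz":7,"claw":85},{"tx":0,"ty":0,"tz":0,"wx":0,"wy":0,"wz":7,"claw":85},{"tx":0,"ty":0,"tz":0,"wx":0,"wy":0,"wz":7,"claw":85}]}}

```text
clock: 3.85
tcp_pos: [0.4882, -0.2364, 0.2481]
orientation: [-0.0, 0.984, 0.176, -0.0]
ft_force: [0.3, -1.1, 0.2]
width: 0.0849
grip_force: 0.0
```

>>> {"method": "step_arm", "body": {"motion": [{"tx":0,"ty":0,"tz":0,"wx":0,"wy":0,"wz":7,"claw":85},{"tx":0,"ty":0,"tz":0,"wx":0,"wy":0,"wz":7,"claw":85},{"tx":0,"ty":0,"tz":0,"wx":0,"wy":0,"wz":7,"claw":85},{"tx":0,"ty":0,"tz":0,"wx":0,"wy":0,"wz":1,"claw":85},{"tx":0,"ty":0,"tz":0,"wx":0,"wy":0,"wz":0,"claw":85}]}}

```text
clock: 4.27
tcp_pos: [0.4885, -0.236, 0.248]
orientation: [0.0, 1.0, -0.01, -0.0]
ft_force: [-0.1, 0.7, -1.0]
width: 0.085
grip_force: 0.0
```

```bash
python3 - <<'E'
from h import *
plan([.51,-.40,.11],-91.3)
E
```

```text
t 4.27 tcp [ 0.4885 -0.236   0.248 ] heading -91.2 tilt [-0.0008 -0.0003] f [-0.1  0.7 -1. ] w 0.085 q7 -0.68
 wz total 0.1  units before turn [1.002 6.537 5.521]  after turn [1.014 6.535 5.521]
```

>>> {"method": "step_arm", "body": {"motion": [{"tx":0.2,"ty":1,"tz":0,"wx":0,"wy":0,"wz":0,"claw":85},{"tx":0.2,"ty":1,"tz":0,"wx":0,"wy":0,"wz":0,"claw":85},{"tx":0.2,"ty":1,"tz":0,"wx":0,"wy":0,"wz":0,"claw":85},{"tx":0.2,"ty":1,"tz":0,"wx":0,"wy":0,"wz":0,"claw":85},{"tx":0.2,"ty":1,"tz":0,"wx":0,"wy":0,"wz":0,"claw":85}]}}

```text
clock: 4.68
tcp_pos: [0.5106, -0.363, 0.2483]
orientation: [-0.0, 1.0, -0.009, 0.0]
ft_force: [0.6, -0.5, -1.8]
width: 0.0845
grip_force: 0.0
```

>>> {"method": "step_arm", "body": {"motion": [{"tx":0,"ty":1,"tz":0,"wx":0,"wy":0,"wz":0,"claw":85},{"tx":0,"ty":0.5,"tz":0,"wx":0,"wy":0,"wz":0.1,"claw":85},{"tx":0,"ty":0,"tz":0,"wx":0,"wy":0,"wz":0,"claw":85}]}}

```text
clock: 4.93
tcp_pos: [0.5084, -0.4024, 0.2484]
orientation: [0.001, 1.0, -0.013, -0.0]
ft_force: [0.4, 1.2, 0.9]
width: 0.0855
grip_force: 0.0
```

```bash
python3 - <<'E'
from h import *
plan([.51,-.40,.070],-91.3)
c,im,d=shot("wrist"); save("w1",im); np.savez("w1.npz",im=im,d=d); print(c)
P=cloud(c,d); z=P[...,2]; X,Y=P[...,0],P[...,1]
def rep(m,n):
    m=m.astype(np.uint8);k,l,s,_=cv2.connectedComponentsWithStats(m);m=l==1+np.argmax(s[1:,4])
    r=cv2.minAreaRect((P[m][:,:2]*1000).astype(np.float32));print(n,np.round(r[0],1),np.round(r[1],1),round(r[2],1),"z",np.median(P[m][:,2]).round(4))
near=(abs(X-.51)<.15)&(abs(Y+.4)<.1)
rep(near&(z>.089)&(z<.097),"grip");rep(near&(abs(z-.047)<.003),"head");rep(near&(abs(z-.005)<.002),"rest")
E
```

```text
t 4.93 tcp [ 0.5084 -0.4024  0.2484] heading -91.51 tilt [-0.0002 -0.0018] f [0.4 1.2 0.9] w 0.0855 q7 -0.49
 wz total -0.21  units before turn [ 0.062 -0.112  7.137]  after turn [ 0.062 -0.112  7.137]
{'vfov': 60.89782938282293, 'cx': 317.8686281648788, 'cy': 245.68745334212488, 'D': array([-0.07919522,  0.        ,  0.        ,  0.        ,  0.        ]), 'origin': array([ 0.59189717, -0.40410902,  0.37296192]), 'attitude': array([-0.68823688,  0.11474703, -0.1155053 ,  0.70698065])}
grip [ 511.9 -399.8] [23.7 59.2] 88.9 z 0.0916
head [ 511.5 -399.8] [ 32.  139.3] 88.2 z 0.0458
rest [ 532.9 -414.2] [110.  219.2] 81.5 z 0.004
```

View pics/w1.png

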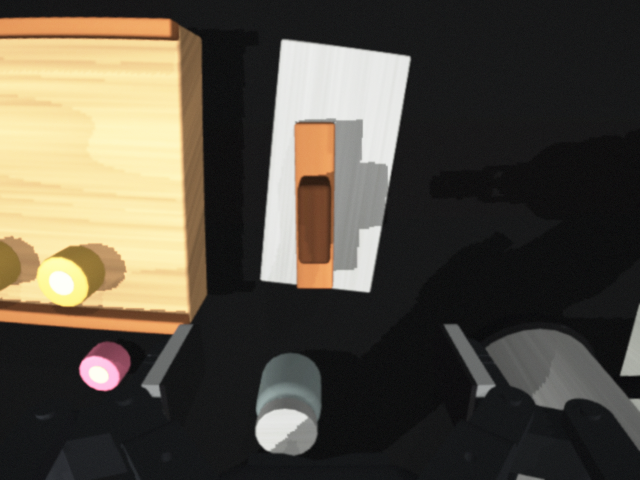

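The wrist view shows the scraper grip at (314,220), midway between the open fingers, on the skewed plate.

>>> {"method": "step_arm", "body": {"motion": [{"tx":0.1,"ty":-0.1,"tz":1,"wx":0,"wy":0,"wz":0,"claw":85},{"tx":0,"ty":0,"tz":1,"wx":0,"wy":0,"wz":0,"claw":85},{"tx":0,"ty":0,"tz":1,"wx":0,"wy":0,"wz":0,"claw":85},{"tx":0,"ty":0,"tz":1,"wx":0,"wy":0,"wz":0,"claw":85},{"tx":0,"ty":0,"tz":1,"wx":0,"wy":0,"wz":0,"claw":85}]}}

```text
clock: 5.4
tcp_pos: [0.5127, -0.3946, 0.1222]
orientation: [-0.001, 1.0, -0.011, 0.0]
ft_force: [0.1, 0.2, 0.4]
width: 0.0853
grip_force: 0.0
```

>>> {"method": "step_arm", "body": {"motion": [{"tx":0,"ty":0,"tz":0.8,"wx":0,"wy":0,"wz":0,"claw":85},{"tx":0,"ty":0,"tz":0.8,"wx":0,"wy":0,"wz":0,"claw":85},{"tx":0,"ty":0,"tz":0.5,"wx":0,"wy":0,"wz":0,"claw":60},{"tx":0,"ty":0,"tz":0,"wx":0,"wy":0,"wz":0,"claw":40},{"tx":0,"ty":0,"tz":0,"wx":0,"wy":0,"wz":0,"claw":30}]}}

```text
clock: 5.82
tcp_pos: [0.5123, -0.396, 0.0708]
orientation: [-0.0, 1.0, -0.012, -0.0]
ft_force: [-0.6, -0.0, -0.1]
width: 0.0511
grip_force: 0.0
```

>>> {"method": "step_arm", "body": {"motion": [{"tx":0,"ty":0,"tz":0,"wx":0,"wy":0,"wz":0,"claw":10},{"tx":0,"ty":0,"tz":0,"wx":0,"wy":0,"wz":0,"claw":10},{"tx":0,"ty":0,"tz":0,"wx":0,"wy":0,"wz":0,"claw":10},{"tx":0,"ty":0,"tz":0,"wx":0,"wy":0,"wz":0,"claw":10},{"tx":0,"ty":0,"tz":0,"wx":0,"wy":0,"wz":0,"claw":10}], "squeeze": 80}}

```text
clock: 6.23
tcp_pos: [0.5127, -0.3972, 0.0719]
orientation: [0.0, 1.0, -0.013, 0.001]
ft_force: [-0.2, 0.8, 6.9]
width: 0.023
grip_force: 80.3
```

>>> {"method": "step_arm", "body": {"motion": [{"tx":0,"ty":0,"tz":0,"wx":0,"wy":0,"wz":0,"claw":10},{"tx":0,"ty":0,"tz":0,"wx":0,"wy":0,"wz":0,"claw":10},{"tx":0,"ty":0,"tz":0,"wx":0,"wy":0,"wz":0,"claw":10}], "squeeze": 80}}

```text
clock: 6.48
tcp_pos: [0.5127, -0.3972, 0.0719]
orientation: [0.0, 1.0, -0.013, 0.001]
ft_force: [-0.4, 0.1, 5.7]
width: 0.0231
grip_force: 80.3
```

>>> {"method": "step_arm", "body": {"motion": [{"tx":0,"ty":0,"tz":-1,"wx":0,"wy":0,"wz":0,"claw":10},{"tx":0,"ty":0,"tz":-1,"wx":0,"wy":0,"wz":0,"claw":10},{"tx":0,"ty":0,"tz":-1,"wx":0,"wy":0,"wz":0,"claw":10},{"tx":0,"ty":0,"tz":-1,"wx":0,"wy":0,"wz":3.6,"claw":10},{"tx":0,"ty":0,"tz":0,"wx":0,"wy":0,"wz":0,"claw":10}]}}

```text
clock: 6.9
tcp_pos: [0.5133, -0.3985, 0.1753]
orientation: [0.002, 0.999, -0.046, 0.003]
ft_force: [-0.1, -0.6, -1.9]
width: 0.023
grip_force: 79.3
```

```bash
python3 - <<'E'
from h import *
plan([.502,-.262,.129],-95)
c,im,d=shot("top"); np.savez("top1.npz",im=im,d=d);save("top1",im)
P=cloud(c,d); hsv=cv2.cvtColor(im,cv2.COLOR_RGB2HSV).astype(int)
O=np.array([.558,-.0027]); ex=np.array([.9962,-.0872]); ey=np.array([.0872,.9962])
xs=(P[...,:2]-O)@ex; ys=(P[...,:2]-O)@ey
m=((P[...,2]>.072)&(abs(xs)<.1)&(ys>-.29)&(ys<0.0)).astype(np.uint8)
n,l,s,_=cv2.connectedComponentsWithStats(m)
for i in range(1,n):
    if s[i,4]>60: k=l==i; print(s[i,4],"st x",xs[k].min().round(3),xs[k].max().round(3),"y",ys[k].min().round(3),ys[k].max().round(3),"z",P[k][:,2].max().round(3),im[k].mean(0).round())
m=(abs(P[...,2]-.072)<.02)&(abs(ys+.15)<.1)&(abs(xs)>.1)&(abs(xs)<.15); print("rim x", xs[m&(P[...,2]>.075)].min(), xs[m&(P[...,2]>.075)].max())
for a in(-.115,.115): q=m&(abs(xs-a)<.02)&(P[...,2]>.074); print(a,np.percentile(xs[q],[2,50,98]).round(4))
E
```

```text
t 6.9 tcp [ 0.5133 -0.3985  0.1753] heading -95.25 tilt [ 0.0049 -0.0034] f [-0.1 -0.6 -1.9] w 0.023 q7 -0.47
 wz total -0.25  units before turn [-0.96  -5.401  1.833]  after turn [-0.936 -5.405  1.833]
1597 st x -0.1 -0.069 y -0.108 -0.037 z 0.816 [173. 162. 143.]
2889 st x -0.1 -0.021 y -0.29 -0.133 z 0.776 [150. 142. 123.]
294 st x 0.04 0.098 y -0.075 -0.032 z 0.094 [209. 218. 156.]
138 st x -0.094 -0.044 y -0.046 -0.032 z 0.09 [216. 160. 109.]
rim x 0.10789461783350612 0.12041414481016935Traceback (most recent call last):
  File "<stdin>", line 12, in <module>
    return _quantile_unchecked(
        a, q, axis, out, overwrite_input, method, keepdims, weights)
    return _ureduce(a,
                    func=_quantile_ureduce_func,
    ...<5 lines>...
                    overwrite_input=overwrite_input,
                    method=method)
    r = func(a, **kwargs)
    result = _quantile(arr,
                       quantiles=q,
    ...<2 lines>...
                       out=out,
                       weights=wgt)
    slices_having_nans = np.isnan(arr[-1, ...])
                                  ~~~^^^^^^^^^
IndexError: index -1 is out of bounds for axis 0 with size 0
```

>>> {"method": "step_arm", "body": {"motion": [{"tx":-0.2,"ty":-1,"tz":0,"wx":0,"wy":0,"wz":-0.2,"claw":10},{"tx":-0.2,"ty":-1,"tz":0,"wx":0,"wy":0,"wz":0,"claw":10},{"tx":-0.2,"ty":-1,"tz":0,"wx":0,"wy":0,"wz":0,"claw":10},{"tx":-0.2,"ty":-1,"tz":0,"wx":0,"wy":0,"wz":0,"claw":10},{"tx":-0.1,"ty":-1,"tz":0,"wx":0,"wy":0,"wz":0,"claw":10}]}}

```text
clock: 7.37
tcp_pos: [0.4991, -0.2688, 0.1697]
orientation: [-0.0, 0.999, -0.042, -0.001]
ft_force: [1.0, 0.1, -2.8]
width: 0.0233
grip_force: 79.4
```

>>> {"method": "step_arm", "body": {"motion": [{"tx":0,"ty":-0.4,"tz":0,"wx":0,"wy":0,"wz":0,"claw":10},{"tx":0,"ty":0,"tz":0.5,"wx":0,"wy":0,"wz":0,"claw":10},{"tx":0,"ty":0,"tz":0.5,"wx":0,"wy":0,"wz":0,"claw":10},{"tx":0,"ty":0,"tz":0.4,"wx":0,"wy":0,"wz":0,"claw":10},{"tx":0,"ty":0,"tz":0,"wx":0,"wy":0,"wz":0,"claw":10}]}}

```text
clock: 7.78
tcp_pos: [0.5011, -0.2614, 0.1334]
orientation: [0.0, 0.999, -0.043, -0.001]
ft_force: [2.9, -0.2, -3.2]
width: 0.0232
grip_force: 79.3
```

```bash
python3 - <<'E'
from h import *
plan([.502,-.262,.129],-95)
c,im,d=shot("wrist"); save("w2",im); np.savez("w2.npz",im=im,d=d)
E
```

```text
t 7.78 tcp [ 0.5011 -0.2614  0.1334] heading -94.91 tilt [-0.0016 -0.0003] f [ 2.9 -0.2 -3.2] w 0.0232 q7 -0.54
 wz total 0.09  units before turn [0.04  0.019 0.177]  after turn [0.04  0.019 0.177]
```

View pics/w2.png

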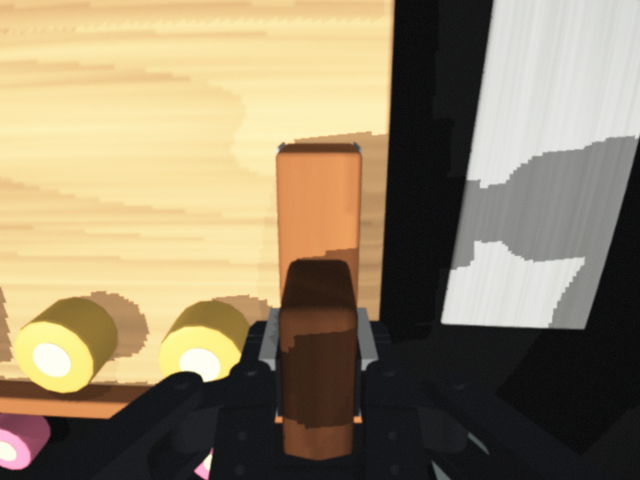

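Wrist view: the scraper stands upright in the grip behind the cobs at (65,345) and (205,335). Sweeping now.

>>> {"method": "step_arm", "body": {"motion": [{"tx":0.1,"ty":0,"tz":0.17,"wx":0,"wy":0,"wz":0,"claw":10},{"tx":0,"ty":-0.3,"tz":0,"wx":0,"wy":0,"wz":0,"claw":10},{"tx":0,"ty":-0.4,"tz":0,"wx":0,"wy":0,"wz":0,"claw":10},{"tx":0,"ty":-0.4,"tz":0,"wx":0,"wy":0,"wz":0,"claw":10},{"tx":0,"ty":-0.4,"tz":0,"wx":0,"wy":0,"wz":0,"claw":10}]}}

```text
clock: 8.25
tcp_pos: [0.5069, -0.2219, 0.1317]
orientation: [-0.0, 0.999, -0.042, -0.0]
ft_force: [-0.1, -0.4, -2.6]
width: 0.0231
grip_force: 79.4
```

>>> {"method": "step_arm", "body": {"motion": [{"tx":0,"ty":-0.5,"tz":0,"wx":0,"wy":0,"wz":0,"claw":10},{"tx":0,"ty":-0.5,"tz":0,"wx":0,"wy":0,"wz":0,"claw":10},{"tx":0,"ty":-0.5,"tz":0,"wx":0,"wy":0,"wz":0,"claw":10},{"tx":0,"ty":-0.5,"tz":0,"wx":0,"wy":0,"wz":0,"claw":10},{"tx":0,"ty":-0.5,"tz":0,"wx":0,"wy":0,"wz":0,"claw":10}]}}

```text
clock: 8.67
tcp_pos: [0.5124, -0.1596, 0.1316]
orientation: [0.0, 0.999, -0.042, 0.0]
ft_force: [0.1, -1.2, -1.4]
width: 0.0232
grip_force: 79.5
```

>>> {"method": "step_arm", "body": {"motion": [{"tx":0,"ty":-0.5,"tz":0,"wx":0,"wy":0,"wz":0,"claw":10},{"tx":0,"ty":-0.5,"tz":0,"wx":0,"wy":0,"wz":0,"claw":10},{"tx":0,"ty":-0.5,"tz":0,"wx":0,"wy":0,"wz":0,"claw":10},{"tx":0,"ty":-0.5,"tz":0,"wx":0,"wy":0,"wz":0,"claw":10},{"tx":0,"ty":-0.5,"tz":0,"wx":0,"wy":0,"wz":0,"claw":10}]}}

```text
clock: 9.08
tcp_pos: [0.5175, -0.0975, 0.1316]
orientation: [0.0, 0.999, -0.042, 0.0]
ft_force: [-0.1, -0.3, -1.6]
width: 0.0232
grip_force: 79.4
```

```bash
python3 - <<'E'
from h import *
plan([.502+.0025+.0255,.030,.129],-95)
c,im,d=shot("top"); save("top2",im)
c,im2,d=shot("scene"); save("both2",np.hstack([cv2.resize(im[130:330,150:530],(400,300)),im2[170:420,150:470][:300,:400] if 0 else cv2.resize(im2[190:400,180:480],(400,300))]))
E
```

```text
t 9.08 tcp [ 0.5175 -0.0975  0.1316] heading -94.83 tilt [ 0.0001 -0.0001] f [-0.1 -0.3 -1.6] w 0.0232 q7 -0.76
 wz total 0.17  units before turn [ 0.067 -5.125  0.103]  after turn [ 0.052 -5.125  0.103]
```

View pics/both2.png

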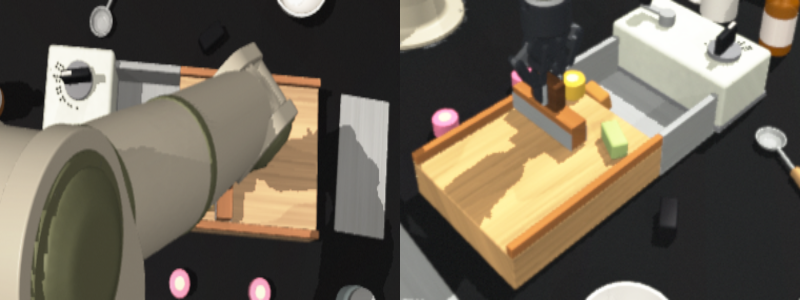

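The scraper is pushing the cobs and crust ahead of it, and the stalk is still on the board at right. Continuing.

>>> {"method": "step_arm", "body": {"motion": [{"tx":0,"ty":-0.5,"tz":0.08,"wx":0,"wy":0,"wz":0,"claw":10},{"tx":0,"ty":-0.5,"tz":0,"wx":0,"wy":0,"wz":0,"claw":10},{"tx":0,"ty":-0.5,"tz":0,"wx":0,"wy":0,"wz":0,"claw":10},{"tx":0,"ty":-0.5,"tz":0,"wx":0,"wy":0,"wz":0,"claw":10},{"tx":0,"ty":-0.5,"tz":0,"wx":0,"wy":0,"wz":0,"claw":10}]}}

```text
clock: 9.6
tcp_pos: [0.5228, -0.0359, 0.1295]
orientation: [0.0, 0.999, -0.043, 0.0]
ft_force: [0.1, 0.1, -1.5]
width: 0.0232
grip_force: 79.5
```

>>> {"method": "step_arm", "body": {"motion": [{"tx":0,"ty":-0.5,"tz":0,"wx":0,"wy":0,"wz":0,"claw":10},{"tx":0,"ty":-0.5,"tz":0,"wx":0,"wy":0,"wz":0,"claw":10},{"tx":0,"ty":-0.5,"tz":0,"wx":0,"wy":0,"wz":0,"claw":10},{"tx":0,"ty":-0.5,"tz":0,"wx":0,"wy":0,"wz":0,"claw":10},{"tx":0,"ty":-0.5,"tz":0,"wx":0,"wy":0,"wz":0,"claw":10}]}}

```text
clock: 10.02
tcp_pos: [0.528, 0.0265, 0.1295]
orientation: [0.0, 0.999, -0.043, 0.0]
ft_force: [-1.1, -1.4, -1.2]
width: 0.0229
grip_force: 79.6
```

```bash
python3 - <<'E'
from h import *
plan([.57,-.16,.129],-95)
c,im2,d=shot("scene"); save("s3",cv2.resize(im2[190:400,180:480],(600,420)))
E
```

```text
t 10.02 tcp [0.528  0.0265 0.1295] heading -94.88 tilt [ 0.0001 -0.0002] f [-1.1 -1.4 -1.2] w 0.0229 q7 -0.97
 wz total 0.12  units before turn [2.309 7.29  0.02 ]  after turn [2.324 7.285 0.02 ]
```

View pics/s3.png

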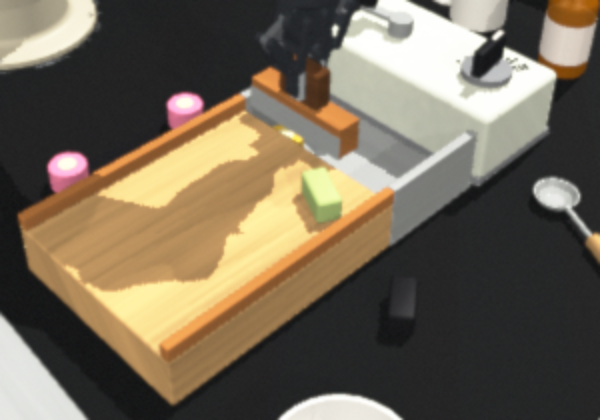

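>>> {"method": "step_arm", "body": {"motion": [{"tx":0,"ty":0,"tz":-1,"wx":0,"wy":0,"wz":0,"claw":10},{"tx":0,"ty":0,"tz":-1,"wx":0,"wy":0,"wz":0,"claw":10},{"tx":0.65,"ty":1,"tz":0,"wx":0,"wy":0,"wz":0,"claw":10},{"tx":0.5,"ty":1,"tz":0,"wx":0,"wy":0,"wz":0,"claw":10},{"tx":0.5,"ty":1,"tz":0,"wx":0,"wy":0,"wz":0,"claw":10}]}}

```text
clock: 10.48
tcp_pos: [0.5635, -0.0525, 0.18]
orientation: [-0.0, 0.999, -0.041, 0.0]
ft_force: [0.1, -0.2, -2.1]
width: 0.0226
grip_force: 79.4
```

>>> {"method": "step_arm", "body": {"motion": [{"tx":0.5,"ty":1,"tz":0,"wx":0,"wy":0,"wz":0,"claw":10},{"tx":0.5,"ty":1,"tz":0,"wx":0,"wy":0,"wz":0,"claw":10},{"tx":0,"ty":0.6,"tz":0,"wx":0,"wy":0,"wz":0,"claw":10},{"tx":0,"ty":0.6,"tz":0,"wx":0,"wy":0,"wz":0,"claw":10},{"tx":0,"ty":0,"tz":0,"wx":0,"wy":0,"wz":0,"claw":10}]}}

```text
clock: 10.9
tcp_pos: [0.5803, -0.1382, 0.1799]
orientation: [0.001, 0.999, -0.045, 0.0]
ft_force: [-0.1, -0.8, -1.4]
width: 0.0233
grip_force: 79.3
```

```bash
python3 - <<'E'
from h import *
plan([.558+.034*.996-.13*.0872,-.0027-.034*.087-.13*.996,.129],-95)
c,im2,d=shot("scene"); save("s4",cv2.resize(im2[190:400,180:480],(600,420)))
P=cloud(c,d)
O=np.array([.558,-.0027]); ex=np.array([.9962,-.0872]); ey=np.array([.0872,.9962])
xs=(P[...,:2]-O)@ex; ys=(P[...,:2]-O)@ey
hsv=cv2.cvtColor(im2,cv2.COLOR_RGB2HSV).astype(int)
m=((hsv[...,0]>22)&(hsv[...,0]<32)&(hsv[...,1]>170)&(abs(xs)<.11)&(ys>-.05)&(ys<.14)).astype(np.uint8)
n,l,s,_=cv2.connectedComponentsWithStats(m)
for i in range(1,n):
    if s[i,4]>15: k=l==i; print(s[i,4],"st x",xs[k].min().round(3),xs[k].max().round(3),"y",ys[k].min().round(3),ys[k].max().round(3),"z",P[k][:,2].min().round(3),P[k][:,2].max().round(3))
E
```

```text
t 10.9 tcp [ 0.5803 -0.1382  0.1799] heading -95.12 tilt [ 0.0005 -0.0022] f [-0.1 -0.8 -1.4] w 0.0233 q7 -0.83
 wz total -0.12  units before turn [-2.000e-03 -1.290e-01  2.034e+00]  after turn [-2.000e-03 -1.290e-01  2.034e+00]
109 st x -0.094 -0.058 y 0.034 0.071 z 0.042 0.069
```

View pics/s4.png

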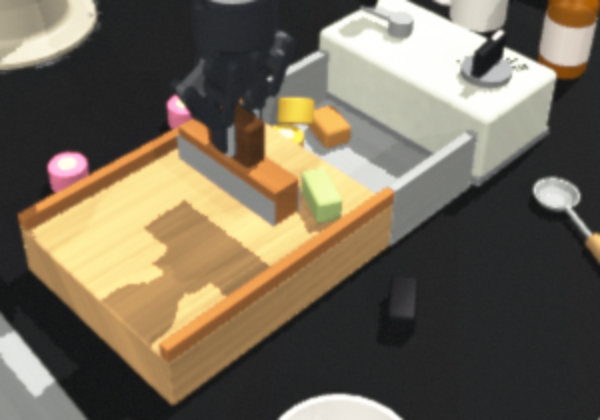

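The crust and both cobs are in the trough, one cob lying on the other. Now the stalk pass.

>>> {"method": "step_arm", "body": {"motion": [{"tx":0,"ty":0,"tz":1,"wx":0,"wy":0,"wz":0,"claw":10},{"tx":0,"ty":0,"tz":0.7,"wx":0,"wy":0,"wz":0,"claw":10},{"tx":0,"ty":0,"tz":0.3,"wx":0,"wy":0,"wz":0,"claw":10},{"tx":0,"ty":-0.3,"tz":0,"wx":0,"wy":0,"wz":0,"claw":10},{"tx":0,"ty":-0.4,"tz":0,"wx":0,"wy":0,"wz":0,"claw":10}]}}

```text
clock: 11.37
tcp_pos: [0.5824, -0.1166, 0.1298]
orientation: [0.0, 0.999, -0.043, -0.0]
ft_force: [-0.3, -0.3, -2.7]
width: 0.0231
grip_force: 79.5
```

>>> {"method": "step_arm", "body": {"motion": [{"tx":0,"ty":-0.5,"tz":0,"wx":0,"wy":0,"wz":0,"claw":10},{"tx":0,"ty":-0.5,"tz":0,"wx":0,"wy":0,"wz":0,"claw":10},{"tx":0,"ty":-0.5,"tz":0,"wx":0,"wy":0,"wz":0,"claw":10},{"tx":0,"ty":-0.5,"tz":0,"wx":0,"wy":0,"wz":0,"claw":10},{"tx":0,"ty":-0.5,"tz":0,"wx":0,"wy":0,"wz":0,"claw":10}]}}

```text
clock: 11.78
tcp_pos: [0.588, -0.0526, 0.1299]
orientation: [-0.0, 0.999, -0.042, 0.0]
ft_force: [-0.4, -0.3, -3.0]
width: 0.0232
grip_force: 79.4
```

>>> {"method": "step_arm", "body": {"motion": [{"tx":0,"ty":-0.5,"tz":0,"wx":0,"wy":0,"wz":0,"claw":10},{"tx":0,"ty":-0.5,"tz":0,"wx":0,"wy":0,"wz":0,"claw":10},{"tx":0,"ty":-0.5,"tz":0,"wx":0,"wy":0,"wz":0,"claw":10},{"tx":0,"ty":-0.5,"tz":0,"wx":0,"wy":0,"wz":0,"claw":10},{"tx":0,"ty":-0.5,"tz":0,"wx":0,"wy":0,"wz":0,"claw":10}]}}

```text
clock: 12.2
tcp_pos: [0.593, 0.0091, 0.1295]
orientation: [-0.0, 0.999, -0.042, -0.0]
ft_force: [0.4, -0.2, -2.6]
width: 0.0232
grip_force: 79.5
```

```bash
cat > look.py <<'E'
from h import *
O=np.array([.558,-.0027]); ex=np.array([.9962,-.0872]); ey=np.array([.0872,.9962])
def look(cam,name):
    c,im,d=shot(cam); save(name,im); P=cloud(c,d)
    xs=(P[...,:2]-O)@ex; ys=(P[...,:2]-O)@ey
    hsv=cv2.cvtColor(im,cv2.COLOR_RGB2HSV).astype(int); H,S=hsv[...,0],hsv[...,1]
    reg=(abs(xs)<.112)&(ys>-.31)&(ys<.142)&(P[...,2]<.12)
    for nm,m in(("yellow",(H>=22)&(H<34)&(S>180)&((P[...,2]>.072)|(ys>0))),("green",(H>=34)&(H<70)&(S>70)),("brown",(H<20)&(S>120)&((P[...,2]>.072)|(ys>0)))):
        n,l,s,_=cv2.connectedComponentsWithStats((reg&m).astype(np.uint8))
        for i in range(1,n):
            if s[i,4]>15: k=l==i; print(cam,nm,s[i,4],"st x",xs[k].min().round(3),xs[k].max().round(3),"y",ys[k].min().round(3),ys[k].max().round(3),"z",P[k][:,2].min().round(3),P[k][:,2].max().round(3))
    return c,im,d,P
E
python3 - <<'E'
from look import *
plan([.53,.03,.129],-95); look("scene","s5")
E
```

```text
t 12.2 tcp [0.593  0.0091 0.1295] heading -94.83 tilt [-0.0001  0.0001] f [ 0.4 -0.2 -2.6] w 0.0232 q7 -0.99
 wz total 0.17  units before turn [-2.583 -0.621  0.02 ]  after turn [-2.585 -0.614  0.02 ]
scene brown 409 st x -0.112 -0.105 y -0.297 -0.001 z 0.072 0.082
scene brown 917 st x -0.077 0.112 y -0.297 0.054 z 0.064 0.119
```

>>> {"method": "step_arm", "body": {"motion": [{"tx":0,"ty":-0.5,"tz":0,"wx":0,"wy":0,"wz":0,"claw":10},{"tx":0,"ty":-0.4,"tz":0,"wx":0,"wy":0,"wz":0,"claw":10},{"tx":0,"ty":0,"tz":0,"wx":0,"wy":0,"wz":0,"claw":10},{"tx":0,"ty":0.5,"tz":-1,"wx":0,"wy":0,"wz":0,"claw":10},{"tx":0,"ty":1,"tz":-1,"wx":0,"wy":0,"wz":0,"claw":10}]}}

```text
clock: 12.67
tcp_pos: [0.5912, -0.0044, 0.1786]
orientation: [-0.0, 0.999, -0.04, -0.002]
ft_force: [-0.0, 0.3, -1.8]
width: 0.0231
grip_force: 79.6
```

>>> {"method": "step_arm", "body": {"motion": [{"tx":0,"ty":1,"tz":0,"wx":0,"wy":0,"wz":0,"claw":10},{"tx":0,"ty":1,"tz":0,"wx":0,"wy":0,"wz":0,"claw":10},{"tx":0,"ty":1,"tz":0,"wx":0,"wy":0,"wz":0,"claw":10},{"tx":0,"ty":1,"tz":0,"wx":0,"wy":0,"wz":0,"claw":10},{"tx":0,"ty":0,"tz":0,"wx":0,"wy":0,"wz":0,"claw":10}]}}

```text
clock: 13.08
tcp_pos: [0.5823, -0.1133, 0.1806]
orientation: [0.002, 0.999, -0.046, 0.001]
ft_force: [0.2, -0.1, -2.5]
width: 0.0232
grip_force: 79.6
```

```bash
python3 - <<'E'
from look import *
plan([.53,.03,.129],-95); c,im,d,P=look("scene","s6"); c,imw,d,P=look("wrist","w6"); look("top","t6")
save("j6",np.hstack([cv2.resize(im[190:400,180:480],(400,300)),cv2.resize(imw,(400,300))]))
E
```

```text
t 13.08 tcp [ 0.5823 -0.1133  0.1806] heading -95.24 tilt [ 0.0017 -0.0036] f [ 0.2 -0.1 -2.5] w 0.0232 q7 -0.87
 wz total -0.24  units before turn [-2.61  -5.525  2.041]  after turn [-2.587 -5.535  2.041]
scene yellow 30 st x -0.068 -0.057 y 0.051 0.07 z 0.042 0.061
scene green 141 st x 0.034 0.076 y 0.031 0.06 z 0.029 0.038
scene brown 277 st x -0.08 -0.023 y 0.064 0.107 z 0.011 0.036
scene brown 333 st x -0.112 -0.105 y -0.298 -0.072 z 0.072 0.083
scene brown 206 st x 0.07 0.112 y -0.297 0.035 z 0.026 0.081
scene brown 18 st x 0.098 0.101 y -0.123 -0.094 z 0.115 0.119
wrist green 1555 st x 0.037 0.093 y 0.03 0.061 z 0.008 0.034
wrist brown 1645 st x 0.11 0.112 y -0.29 0.003 z 0.073 0.079
wrist brown 34 st x 0.102 0.102 y -0.107 -0.092 z 0.115 0.118
wrist brown 28 st x 0.102 0.102 y -0.12 -0.108 z 0.116 0.118
wrist brown 2962 st x -0.078 -0.023 y 0.06 0.11 z 0.008 0.048
wrist brown 31 st x -0.044 -0.024 y 0.002 0.024 z 0.009 0.059
wrist brown 276 st x -0.112 -0.104 y -0.296 -0.273 z 0.072 0.078
wrist brown 94 st x -0.112 -0.105 y -0.137 -0.13 z 0.072 0.078
wrist brown 50 st x -0.112 -0.105 y -0.224 -0.215 z 0.072 0.078
wrist brown 94 st x -0.112 -0.105 y -0.079 -0.073 z 0.072 0.078
top brown 71 st x 0.108 0.112 y -0.295 -0.221 z 0.072 0.082
top brown 257 st x -0.112 -0.107 y -0.297 0.001 z 0.073 0.083
```

View pics/j6.png

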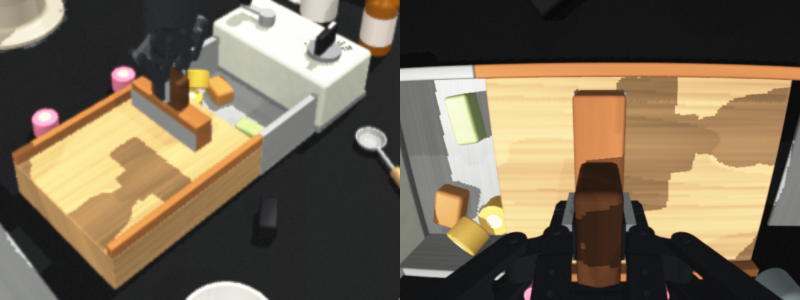

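All four scraps are in the trough, the board is clear, and the pink discs and black block are untouched. The scraper goes back next.

>>> {"method": "step_arm", "body": {"motion": [{"tx":0,"ty":1,"tz":-0.4,"wx":0,"wy":0,"wz":3.3,"claw":10},{"tx":0,"ty":1,"tz":0,"wx":0,"wy":0,"wz":0,"claw":10},{"tx":0,"ty":1,"tz":0,"wx":0,"wy":0,"wz":0,"claw":10},{"tx":0,"ty":1,"tz":0,"wx":0,"wy":0,"wz":0,"claw":10},{"tx":0,"ty":1,"tz":0,"wx":0,"wy":0,"wz":0,"claw":10}]}}

```text
clock: 13.65
tcp_pos: [0.5673, -0.2303, 0.1894]
orientation: [-0.0, 0.998, -0.07, -0.0]
ft_force: [-0.2, -0.3, -2.3]
width: 0.0228
grip_force: 79.6
```

>>> {"method": "step_arm", "body": {"motion": [{"tx":0,"ty":1,"tz":0,"wx":0,"wy":0,"wz":0,"claw":10},{"tx":0,"ty":1,"tz":0,"wx":0,"wy":0,"wz":0,"claw":10},{"tx":0,"ty":1,"tz":0,"wx":0,"wy":0,"wz":0,"claw":10},{"tx":0,"ty":1,"tz":0,"wx":0,"wy":0,"wz":0,"claw":10},{"tx":0,"ty":1,"tz":0,"wx":0,"wy":0,"wz":0,"claw":10}]}}

```text
clock: 14.07
tcp_pos: [0.5498, -0.3542, 0.1892]
orientation: [-0.0, 0.998, -0.07, -0.0]
ft_force: [-0.3, 0.1, -2.1]
width: 0.0232
grip_force: 79.6
```

>>> {"method": "step_arm", "body": {"motion": [{"tx":0,"ty":1,"tz":0,"wx":0,"wy":0,"wz":0,"claw":10},{"tx":0,"ty":0.8,"tz":0,"wx":0,"wy":0,"wz":0,"claw":10},{"tx":0,"ty":0,"tz":0,"wx":0,"wy":0,"wz":0,"claw":10},{"tx":0,"ty":0,"tz":0,"wx":0,"wy":0,"wz":0,"claw":10}]}}

```text
clock: 14.4
tcp_pos: [0.5429, -0.3991, 0.1892]
orientation: [-0.0, 0.997, -0.071, -0.0]
ft_force: [-0.3, 0.1, -2.8]
width: 0.0231
grip_force: 79.5
```

```bash
python3 - <<'E'
from look import *
plan([.533,-.4143,.073],-98.5)
c,im,d=shot("wrist"); P=cloud(c,d); s=sense(); T=Rm(s["orientation"])
L=(P-s["tcp_pos"])@T
m=(abs(L[...,1])<.017)&(L[...,2]>.019)&(L[...,2]<.035)&(abs(L[...,0])<.09)
print("head in tool frame", np.percentile(L[m][:,0],[.5,99.5]),np.percentile(L[m][:,1],[.5,99.5]),np.median(L[m][:,2]))
n=L[m]; A=np.c_[n[:,:2],np.ones(len(n))]; print(np.linalg.lstsq(A,n[:,2],rcond=None)[0])
m=(abs(P[...,2]-.004)<.003)&(abs(P[...,0]-.53)<.14)&(abs(P[...,1]+.414)<.09)
hsv=cv2.cvtColor(im,cv2.COLOR_RGB2HSV); m&=hsv[...,2]>80
r=cv2.minAreaRect((P[m][:,:2]*1000).astype(np.float32)); print("rest",r,np.median(P[m][:,2]))
E
```

```text
t 14.4 tcp [ 0.5429 -0.3991  0.1892] heading -98.19 tilt [-0.0004  0.0003] f [-0.3  0.1 -2.8] w 0.0231 q7 -0.56
 wz total 0.31  units before turn [-0.302  0.658  4.648]  after turn [-0.298  0.659  4.648]
head in tool frame [0.01227367 0.06791614] [-0.01451076  0.01684951] 0.02600686672684801
[ 0.02052316 -0.00957235  0.02507938]
rest ((533.3350830078125, -414.1567077636719), (110.50350952148438, 218.5966033935547), 81.5204849243164) 0.0038847865335141507
```

>>> {"method": "step_arm", "body": {"motion": [{"tx":-0.28,"ty":0.65,"tz":0,"wx":0,"wy":0,"wz":0.3,"claw":10},{"tx":0,"ty":0,"tz":1,"wx":0,"wy":0,"wz":0,"claw":10},{"tx":0,"ty":0,"tz":1,"wx":0,"wy":0,"wz":0,"claw":10},{"tx":0,"ty":0,"tz":1,"wx":0,"wy":0,"wz":0,"claw":10},{"tx":0,"ty":0,"tz":0.8,"wx":0,"wy":0,"wz":0,"claw":10}]}}

```text
clock: 14.87
tcp_pos: [0.5346, -0.4113, 0.0926]
orientation: [-0.001, 0.997, -0.072, -0.0]
ft_force: [0.3, -0.4, -2.6]
width: 0.0232
grip_force: 79.7
```

>>> {"method": "step_arm", "body": {"motion": [{"tx":0,"ty":0,"tz":0.4,"wx":0,"wy":0,"wz":0,"claw":10},{"tx":0,"ty":0,"tz":0.3,"wx":0,"wy":0,"wz":0,"claw":10},{"tx":0,"ty":0,"tz":0,"wx":0,"wy":0,"wz":0,"claw":10},{"tx":0,"ty":0,"tz":0,"wx":0,"wy":0,"wz":0,"claw":10}]}}

```text
clock: 15.2
tcp_pos: [0.5342, -0.4139, 0.0776]
orientation: [0.0, 0.997, -0.073, 0.0]
ft_force: [0.5, -0.9, -1.9]
width: 0.023
grip_force: 79.6
```

```bash
python3 - <<'E'
from look import *
plan([.5335,-.4143,.072],-98.5)
E
```

```text
t 15.2 tcp [ 0.5342 -0.4139  0.0776] heading -98.41 tilt [ 0.0004 -0.0003] f [ 0.5 -0.9 -1.9] w 0.023 q7 -0.44
 wz total 0.09  units before turn [-0.026  0.019  0.223]  after turn [-0.026  0.019  0.223]
```

>>> {"method": "step_arm", "body": {"motion": [{"tx":0,"ty":0,"tz":0.1,"wx":0,"wy":0,"wz":0,"claw":10},{"tx":0,"ty":0,"tz":0.1,"wx":0,"wy":0,"wz":0,"claw":10},{"tx":0,"ty":0,"tz":0,"wx":0,"wy":0,"wz":0,"claw":10}]}}

```text
clock: 15.45
tcp_pos: [0.5339, -0.4142, 0.0724]
orientation: [0.0, 0.997, -0.074, 0.0]
ft_force: [0.0, 0.7, -2.0]
width: 0.0232
grip_force: 79.6
```

>>> {"method": "step_arm", "body": {"motion": [{"tx":0,"ty":0,"tz":0,"wx":0,"wy":0,"wz":0,"claw":35},{"tx":0,"ty":0,"tz":0,"wx":0,"wy":0,"wz":0,"claw":50},{"tx":0,"ty":0,"tz":0,"wx":0,"wy":0,"wz":0,"claw":60},{"tx":0,"ty":0,"tz":0,"wx":0,"wy":0,"wz":0,"claw":60},{"tx":0,"ty":0,"tz":-0.5,"wx":0,"wy":0,"wz":0,"claw":60}]}}

```text
clock: 15.87
tcp_pos: [0.533, -0.4133, 0.0832]
orientation: [-0.001, 0.997, -0.074, -0.001]
ft_force: [0.2, 0.6, 0.2]
width: 0.06
grip_force: 0.0
```

>>> {"method": "step_arm", "body": {"motion": [{"tx":0,"ty":0,"tz":-1,"wx":0,"wy":0,"wz":0,"claw":60},{"tx":0,"ty":0,"tz":-1,"wx":0,"wy":0,"wz":0,"claw":60},{"tx":0,"ty":0,"tz":-1,"wx":0,"wy":0,"wz":0,"claw":60},{"tx":0,"ty":0,"tz":-1,"wx":0,"wy":0,"wz":0,"claw":60},{"tx":0,"ty":0,"tz":-1,"wx":0,"wy":0,"wz":0,"claw":60}]}}

```text
clock: 16.28
tcp_pos: [0.5334, -0.4142, 0.2118]
orientation: [0.0, 0.997, -0.074, 0.0]
ft_force: [-0.2, -0.0, 1.1]
width: 0.0602
grip_force: 0.0
```

>>> {"method": "step_arm", "body": {"motion": [{"tx":0,"ty":0,"tz":-1,"wx":0,"wy":0,"wz":0,"claw":60},{"tx":0,"ty":0,"tz":-1,"wx":0,"wy":0,"wz":0,"claw":60},{"tx":0,"ty":0,"tz":0,"wx":0,"wy":0,"wz":0,"claw":60},{"tx":0,"ty":0,"tz":0,"wx":0,"wy":0,"wz":0,"claw":60}]}}

```text
clock: 16.62
tcp_pos: [0.5339, -0.4147, 0.2619]
orientation: [0.001, 0.997, -0.074, 0.001]
ft_force: [-0.1, 0.8, -0.6]
width: 0.0597
grip_force: 0.0
```

```bash
cat > scr.py <<'E'
from h import *
def scr(cam,dz=0):
    c,im,d=shot(cam); P=cloud(c,d); z=P[...,2]; X,Y=P[...,0],P[...,1]; V=cv2.cvtColor(im,cv2.COLOR_RGB2HSV)[...,2]
    near=(abs(X-.53)<.14)&(abs(Y+.414)<.09)
    for n,m in(("grip",near&(abs(z-.092)<.004)),("head",near&(abs(z-.0465)<.003)),("rest",near&(abs(z-.0045)<.003)&(V>80))):
        m=m.astype(np.uint8);k,l,s,_=cv2.connectedComponentsWithStats(m);m=l==1+np.argmax(s[1:,4])
        r=cv2.minAreaRect((P[m][:,:2]*1000).astype(np.float32));print(cam,n,np.round(r[0],1),np.round(r[1],1),round(r[2],1),"z",np.median(P[m][:,2]).round(4))
E
python3 - <<'E'
from scr import *
scr("wrist"); plan([.65,.19,.25],None)
E
```

```text
wrist grip [ 532.8 -413.6] [23.9 60.1] 82.2 z 0.0915
wrist head [ 532.6 -413.8] [ 32.1 139.3] 81.6 z 0.0457
wrist rest [ 533.2 -414.2] [110.5 219.2] 81.4 z 0.0038
t 16.67 tcp [ 0.5337 -0.414   0.2605] heading -98.44 tilt [ 0.0012 -0.0003] f [-0.4  0.9 -0.4] w 0.0599 q7 -0.6
 wz total 0  units before turn [  1.055 -24.583   0.418]  after turn [  1.055 -24.583   0.418]
```

Scraper is centred on the plate to within 1 mm. Now moving to the dial.

>>> {"method": "step_arm", "body": {"motion": [{"tx":0.1,"ty":-1,"tz":0,"wx":0,"wy":0,"wz":0,"claw":60},{"tx":0.1,"ty":-1,"tz":0,"wx":0,"wy":0,"wz":0,"claw":60},{"tx":0.1,"ty":-1,"tz":0,"wx":0,"wy":0,"wz":0,"claw":60},{"tx":0.1,"ty":-1,"tz":0,"wx":0,"wy":0,"wz":0,"claw":60},{"tx":0.1,"ty":-1,"tz":0,"wx":0,"wy":0,"wz":0,"claw":60}]}}

```text
clock: 17.08
tcp_pos: [0.564, -0.2908, 0.2585]
orientation: [-0.0, 0.997, -0.074, -0.001]
ft_force: [-0.1, -0.1, -0.7]
width: 0.0596
grip_force: 0.0
```

>>> {"method": "step_arm", "body": {"motion": [{"tx":0.1,"ty":-1,"tz":0,"wx":0,"wy":0,"wz":0,"claw":60},{"tx":0.1,"ty":-1,"tz":0,"wx":0,"wy":0,"wz":0,"claw":60},{"tx":0.1,"ty":-1,"tz":0,"wx":0,"wy":0,"wz":0,"claw":60},{"tx":0.1,"ty":-1,"tz":0,"wx":0,"wy":0,"wz":0,"claw":60},{"tx":0.1,"ty":-1,"tz":0,"wx":0,"wy":0,"wz":0,"claw":60}]}}

```text
clock: 17.5
tcp_pos: [0.5947, -0.169, 0.2586]
orientation: [-0.0, 0.997, -0.074, -0.001]
ft_force: [0.5, -0.3, 0.6]
width: 0.0601
grip_force: 0.0
```

>>> {"method": "step_arm", "body": {"motion": [{"tx":0,"ty":-1,"tz":0,"wx":0,"wy":0,"wz":0,"claw":60},{"tx":0,"ty":-1,"tz":0,"wx":0,"wy":0,"wz":0,"claw":60},{"tx":0,"ty":-1,"tz":0,"wx":0,"wy":0,"wz":0,"claw":60},{"tx":0,"ty":-1,"tz":0,"wx":0,"wy":0,"wz":0,"claw":60},{"tx":0,"ty":-1,"tz":0,"wx":0,"wy":0,"wz":0,"claw":60}]}}

```text
clock: 17.92
tcp_pos: [0.6129, -0.0455, 0.2586]
orientation: [0.0, 0.997, -0.074, -0.001]
ft_force: [0.9, 0.5, -0.2]
width: 0.06
grip_force: 0.0
```

>>> {"method": "step_arm", "body": {"motion": [{"tx":0,"ty":-1,"tz":0,"wx":0,"wy":0,"wz":0,"claw":60},{"tx":0,"ty":-1,"tz":0,"wx":0,"wy":0,"wz":0,"claw":60},{"tx":0,"ty":-1,"tz":0,"wx":0,"wy":0,"wz":0,"claw":60},{"tx":0,"ty":-1,"tz":0,"wx":0,"wy":0,"wz":0,"claw":60},{"tx":0,"ty":-1,"tz":0,"wx":0,"wy":0,"wz":0,"claw":60}]}}

```text
clock: 18.33
tcp_pos: [0.6312, 0.0781, 0.2585]
orientation: [0.0, 0.997, -0.074, -0.001]
ft_force: [-0.0, 0.2, -0.2]
width: 0.0603
grip_force: 0.0
```

>>> {"method": "step_arm", "body": {"motion": [{"tx":0,"ty":-1,"tz":0,"wx":0,"wy":0,"wz":0,"claw":60},{"tx":0,"ty":-1,"tz":0,"wx":0,"wy":0,"wz":0,"claw":60},{"tx":0,"ty":-1,"tz":0,"wx":0,"wy":0,"wz":0,"claw":60},{"tx":0,"ty":-1,"tz":0,"wx":0,"wy":0,"wz":0,"claw":60},{"tx":0,"ty":-0.5,"tz":0,"wx":0,"wy":0,"wz":0,"claw":60}]}}

```text
clock: 18.75
tcp_pos: [0.6478, 0.1919, 0.2579]
orientation: [-0.0, 0.997, -0.072, -0.001]
ft_force: [0.9, 0.6, -0.8]
width: 0.06
grip_force: 0.0
```

>>> {"method": "step_arm", "body": {"motion": [{"tx":0,"ty":0,"tz":0,"wx":0,"wy":0,"wz":-7,"claw":60},{"tx":0,"ty":0,"tz":0,"wx":0,"wy":0,"wz":-7,"claw":60},{"tx":0,"ty":0,"tz":0,"wx":0,"wy":0,"wz":-7,"claw":60},{"tx":0,"ty":0,"tz":0,"wx":0,"wy":0,"wz":-7,"claw":60},{"tx":0,"ty":0,"tz":0,"wx":0,"wy":0,"wz":-7,"claw":60}]}}

```text
clock: 19.17
tcp_pos: [0.6479, 0.1872, 0.2588]
orientation: [0.0, 0.973, 0.232, -0.001]
ft_force: [-0.6, -0.1, 0.3]
width: 0.0597
grip_force: 0.0
```

>>> {"method": "step_arm", "body": {"motion": [{"tx":0,"ty":0,"tz":0,"wx":0,"wy":0,"wz":-7,"claw":60},{"tx":0,"ty":0,"tz":0,"wx":0,"wy":0,"wz":-7,"claw":60},{"tx":0,"ty":0,"tz":0,"wx":0,"wy":0,"wz":-7,"claw":60},{"tx":0,"ty":0,"tz":0,"wx":0,"wy":0,"wz":-7,"claw":60},{"tx":0,"ty":0,"tz":0,"wx":0,"wy":0,"wz":-7,"claw":60}]}}

```text
clock: 19.58
tcp_pos: [0.6479, 0.1871, 0.2589]
orientation: [0.0, 0.858, 0.514, -0.001]
ft_force: [0.6, -0.3, -0.4]
width: 0.06
grip_force: 0.0
```

>>> {"method": "step_arm", "body": {"motion": [{"tx":0,"ty":0,"tz":0,"wx":0,"wy":0,"wz":-7,"claw":60},{"tx":0,"ty":0,"tz":0,"wx":0,"wy":0,"wz":-7,"claw":60},{"tx":0,"ty":0,"tz":0,"wx":0,"wy":0,"wz":-7,"claw":60},{"tx":0,"ty":0,"tz":0,"wx":0,"wy":0,"wz":-7,"claw":60},{"tx":0,"ty":0,"tz":0,"wx":0,"wy":0,"wz":-4,"claw":60}]}}

```text
clock: 20.0
tcp_pos: [0.648, 0.1869, 0.2589]
orientation: [-0.0, 0.683, 0.731, -0.001]
ft_force: [-0.1, -0.2, -0.1]
width: 0.0599
grip_force: 0.0
```

```bash
cat > dial.py <<'E'
from look import *
def dial(cam):
    c,im,d=shot(cam); P=cloud(c,d); z=P[...,2]
    xs=(P[...,:2]-O)@ex; ys=(P[...,:2]-O)@ey
    m=(abs(xs-.075)<.05)&(abs(ys-.21)<.05)&(z>.138)&(z<.155); k,l,s,_=cv2.connectedComponentsWithStats(m.astype(np.uint8)); m=l==1+np.argmax(s[1:,4])
    r=cv2.minAreaRect((P[m][:,:2]*1000).astype(np.float32)); print(cam,"bar",np.round(r[0],1),np.round(r[1],1),round(r[2],1),"z",np.median(z[m]).round(4))
    V=im[m].mean(1); w=m.copy(); w[m]=V>120
    if w.sum(): a,b=xs[w].mean()-.075,ys[w].mean()-.21; print(" white n",w.sum(),"pointer st",a.round(3),b.round(3),"theta",np.arctan2(b,-a).round(3))
    m=(abs(xs+.055)<.08)&(abs(ys-.21)<.07)&(z>.16)&(z<.172); 
    if m.sum()>20: r=cv2.minAreaRect((P[m][:,:2]*1000).astype(np.float32)); print(" knob",np.round(r[0],1),np.round(r[1],1),"z",np.median(z[m]).round(4),"st",((np.array(r[0])/1000-O)@ex).round(4),((np.array(r[0])/1000-O)@ey).round(4))
    return im
E
python3 - <<'E'
from dial import *
plan([.65,.20,.135],4); im=dial("wrist"); save("w7",im); dial("scene")
print("expected dial ctr",O+.075*ex+.21*ey)
E
```

```text
t 20.0 tcp [0.648  0.1869 0.2589] heading 3.89 tilt [-0.0012 -0.0008] f [-0.1 -0.2 -0.1] w 0.0599 q7 -0.04
 wz total -0.11  units before turn [0.522 0.123 4.957]  after turn [0.522 0.124 4.957]
wrist bar [653.2 203.4] [13.9 58.5] 3.8 z 0.1448
 white n 322 pointer st -0.0 0.02 theta 1.549
 knob [476.3 214.6] [27.4 24.3] z 0.1656 st -0.1003 0.2094
scene bar [651.3 200.8] [15. 60.] 3.7 z 0.1456
 white n 19 pointer st -0.003 0.011 theta 1.297
 knob [472.7 212.4] [27.9 25.1] z 0.1669 st -0.1037 0.2068
expected dial ctr [0.651027 0.199962]
```

View pics/w7.png

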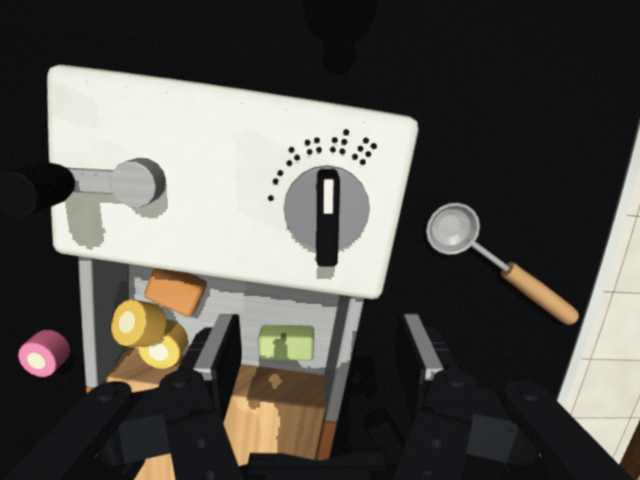

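The pointer at (328,190) sits midway between the 4- and 5-dot marks; the single dot is at (270,198) and the count grows clockwise. I'll grip the bar and turn it counter-clockwise to setting 2.

>>> {"method": "step_arm", "body": {"motion": [{"tx":0.54,"ty":0.16,"tz":1,"wx":0,"wy":0,"wz":0,"claw":60},{"tx":0,"ty":0,"tz":1,"wx":0,"wy":0,"wz":0,"claw":60},{"tx":0,"ty":0,"tz":1,"wx":0,"wy":0,"wz":0,"claw":60},{"tx":0,"ty":0,"tz":1,"wx":0,"wy":0,"wz":0,"claw":50},{"tx":0,"ty":0,"tz":0.6,"wx":0,"wy":0,"wz":0,"claw":40}]}}

```text
clock: 20.52
tcp_pos: [0.6501, 0.2011, 0.1415]
orientation: [-0.001, 0.686, 0.728, -0.002]
ft_force: [-0.5, -0.3, -0.2]
width: 0.0406
grip_force: 0.0
```

>>> {"method": "step_arm", "body": {"motion": [{"tx":0,"ty":0,"tz":0.35,"wx":0,"wy":0,"wz":0,"claw":40},{"tx":0,"ty":0,"tz":0,"wx":0,"wy":0,"wz":0,"claw":30},{"tx":0,"ty":0,"tz":0,"wx":0,"wy":0,"wz":0,"claw":0},{"tx":0,"ty":0,"tz":0,"wx":0,"wy":0,"wz":0,"claw":0},{"tx":0,"ty":0,"tz":0,"wx":0,"wy":0,"wz":0,"claw":0}], "squeeze": 40}}

```text
clock: 20.93
tcp_pos: [0.6524, 0.2016, 0.1365]
orientation: [0.001, 0.685, 0.728, 0.001]
ft_force: [4.9, 0.1, -8.1]
width: 0.013
grip_force: 42.6
```

>>> {"method": "step_arm", "body": {"motion": [{"tx":0,"ty":0,"tz":0,"wx":0,"wy":0,"wz":0,"claw":0},{"tx":0,"ty":0,"tz":0,"wx":0,"wy":0,"wz":0,"claw":0}]}}

```text
clock: 21.1
tcp_pos: [0.6524, 0.2015, 0.1365]
orientation: [0.001, 0.685, 0.729, 0.001]
ft_force: [4.8, -1.8, -4.9]
width: 0.0131
grip_force: 42.8
```

```bash
python3 - <<'E'
from look import *
plan([.651,.2005,.135],62.1)
E
```

```text
t 21.1 tcp [0.6524 0.2015 0.1365] heading 3.53 tilt [0.0021 0.0001] f [ 4.8 -1.8 -4.9] w 0.0131 q7 -0.0
 wz total -58.57  units before turn [-0.038 -0.058  0.059]  after turn [ 0.03  -0.062  0.059]
```

Gripped (13 mm wide). I'll turn it −58.5° in slower rows.

>>> {"method": "step_arm", "body": {"motion": [{"tx":0,"ty":0,"tz":0,"wx":0,"wy":0,"wz":-5,"claw":0},{"tx":0,"ty":0,"tz":0,"wx":0,"wy":0,"wz":-5,"claw":0},{"tx":0,"ty":0,"tz":0,"wx":0,"wy":0,"wz":-5,"claw":0},{"tx":0,"ty":0,"tz":0,"wx":0,"wy":0,"wz":-5,"claw":0},{"tx":0,"ty":0,"tz":0,"wx":0,"wy":0,"wz":-5,"claw":0}]}}

```text
clock: 21.52
tcp_pos: [0.6531, 0.2017, 0.1365]
orientation: [0.001, 0.509, 0.861, 0.001]
ft_force: [8.4, -0.8, -8.0]
width: 0.0129
grip_force: 42.6
```

>>> {"method": "step_arm", "body": {"motion": [{"tx":0,"ty":0,"tz":0,"wx":0,"wy":0,"wz":-5,"claw":0},{"tx":0,"ty":0,"tz":0,"wx":0,"wy":0,"wz":-5,"claw":0},{"tx":0,"ty":0,"tz":0,"wx":0,"wy":0,"wz":-5,"claw":0},{"tx":0,"ty":0,"tz":0,"wx":0,"wy":0,"wz":-5,"claw":0},{"tx":0,"ty":0,"tz":0,"wx":0,"wy":0,"wz":-5,"claw":0}]}}

```text
clock: 21.93
tcp_pos: [0.6536, 0.2021, 0.1365]
orientation: [0.002, 0.311, 0.95, 0.001]
ft_force: [8.0, 1.3, -9.6]
width: 0.0135
grip_force: 42.4
```

>>> {"method": "step_arm", "body": {"motion": [{"tx":0,"ty":0,"tz":0,"wx":0,"wy":0,"wz":-5,"claw":0},{"tx":0,"ty":0,"tz":0,"wx":0,"wy":0,"wz":-3.5,"claw":0},{"tx":0,"ty":0,"tz":0,"wx":0,"wy":0,"wz":0,"claw":0},{"tx":0,"ty":0,"tz":0,"wx":0,"wy":0,"wz":0,"claw":0}]}}

```text
clock: 22.27
tcp_pos: [0.6537, 0.2022, 0.1365]
orientation: [0.002, 0.241, 0.97, 0.001]
ft_force: [8.8, 2.3, -10.3]
width: 0.0134
grip_force: 42.4
```

```bash
python3 - <<'E'
from dial import *
plan([.651,.2005,.135],62.1); dial("scene")
E
```

```text
t 22.27 tcp [0.6537 0.2022 0.1365] heading 62.07 tilt [0.0046 0.0014] f [  8.8   2.3 -10.3] w 0.0134 q7 0.74
 wz total -0.03  units before turn [ 0.065 -0.112  0.061]  after turn [ 0.065 -0.112  0.061]
scene bar [655.7 196. ] [41.1 38.3] 20.6 z 0.1461
 white n 23 pointer st 0.007 -0.008 theta -2.291
 knob [472.8 212.4] [27.8 28.8] z 0.167 st -0.1036 0.2068
```

>>> {"method": "step_arm", "body": {"motion": [{"tx":0,"ty":0,"tz":0,"wx":0,"wy":0,"wz":0,"claw":30},{"tx":0,"ty":0,"tz":0,"wx":0,"wy":0,"wz":0,"claw":50},{"tx":0,"ty":0,"tz":0,"wx":0,"wy":0,"wz":0,"claw":50},{"tx":0,"ty":0,"tz":-0.5,"wx":0,"wy":0,"wz":0,"claw":50},{"tx":0,"ty":0,"tz":-1,"wx":0,"wy":0,"wz":0,"claw":50}]}}

```text
clock: 22.73
tcp_pos: [0.6497, 0.2013, 0.1719]
orientation: [-0.002, 0.241, 0.97, -0.001]
ft_force: [-0.9, -0.5, 0.5]
width: 0.0496
grip_force: 0.0
```

>>> {"method": "step_arm", "body": {"motion": [{"tx":0,"ty":0,"tz":-1,"wx":0,"wy":0,"wz":0,"claw":55},{"tx":0,"ty":0,"tz":-1,"wx":0,"wy":0,"wz":0,"claw":55},{"tx":0,"ty":0,"tz":-1,"wx":0,"wy":0,"wz":0,"claw":55},{"tx":0,"ty":0,"tz":0,"wx":0,"wy":0,"wz":0,"claw":55},{"tx":0,"ty":0,"tz":0,"wx":0,"wy":0,"wz":0,"claw":55}]}}

```text
clock: 23.15
tcp_pos: [0.652, 0.2019, 0.2511]
orientation: [0.002, 0.241, 0.97, 0.001]
ft_force: [0.9, -0.9, -0.6]
width: 0.0552
grip_force: 0.0
```

```bash
python3 - <<'E'
from dial import *
plan([.473,.2115,.25],62.1); im=dial("wrist"); dial("scene"); save("w8",im); look("scene","s8"); look("wrist","w8b")
E
```

```text
t 23.15 tcp [0.652  0.2019 0.2511] heading 62.06 tilt [0.0035 0.0014] f [ 0.9 -0.9 -0.6] w 0.0552 q7 0.74
 wz total -0.04  units before turn [ 6.506 -3.018  0.021]  after turn [ 6.508 -3.013  0.021]
wrist bar [652.7 203.3] [13.9 57.5] 61.7 z 0.1448
 white n 357 pointer st -0.012 0.009 theta 0.642
scene bar [649.7 200.8] [15.5 61.9] 63.2 z 0.1452
 white n 23 pointer st -0.015 0.009 theta 0.529
 knob [472.6 213.7] [26. 28.] z 0.1671 st -0.1039 0.2081
scene yellow 27 st x -0.092 -0.079 y 0.034 0.046 z 0.043 0.064
scene yellow 29 st x -0.069 -0.057 y 0.053 0.071 z 0.042 0.064
scene green 150 st x 0.036 0.076 y 0.029 0.061 z 0.027 0.038
scene brown 419 st x -0.112 -0.105 y -0.298 0.001 z 0.072 0.082
scene brown 253 st x -0.079 -0.025 y 0.063 0.107 z 0.009 0.037
scene brown 205 st x 0.107 0.112 y -0.296 0.0 z 0.073 0.082
wrist green 2203 st x 0.035 0.091 y 0.032 0.065 z 0.01 0.036
wrist brown 2912 st x -0.08 -0.024 y 0.067 0.113 z 0.012 0.034
wrist brown 8121 st x -0.106 0.112 y -0.133 0.021 z 0.005 0.079
```

View pics/w8.png

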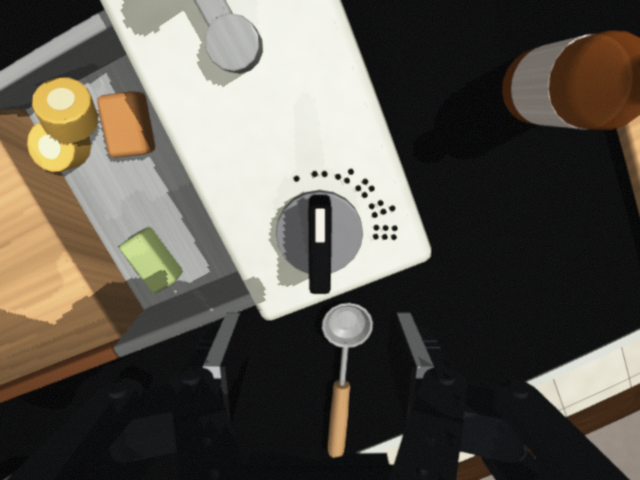

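Pointer is on the two-dot mark (bar heading gives about 0.40 rad); trough contents are unchanged and the board is clear. On to the crank.

>>> {"method": "step_arm", "body": {"motion": [{"tx":0,"ty":0,"tz":0,"wx":0,"wy":0,"wz":-7,"claw":55},{"tx":0,"ty":0,"tz":0,"wx":0,"wy":0,"wz":-7,"claw":55},{"tx":0,"ty":0,"tz":0,"wx":0,"wy":0,"wz":-7,"claw":55},{"tx":0,"ty":0,"tz":0,"wx":0,"wy":0,"wz":-2,"claw":55},{"tx":1,"ty":0,"tz":0,"wx":0,"wy":0,"wz":0,"claw":55}]}}

```text
clock: 23.77
tcp_pos: [0.6295, 0.2025, 0.2469]
orientation: [0.0, 0.043, 0.999, -0.0]
ft_force: [0.1, 0.8, 0.6]
width: 0.0553
grip_force: 0.0
```

>>> {"method": "step_arm", "body": {"motion": [{"tx":1,"ty":0,"tz":0,"wx":0,"wy":0,"wz":0,"claw":55},{"tx":1,"ty":0,"tz":0,"wx":0,"wy":0,"wz":0,"claw":55},{"tx":1,"ty":0,"tz":0,"wx":0,"wy":0,"wz":0,"claw":55},{"tx":0.5,"ty":0,"tz":0,"wx":0,"wy":0,"wz":0,"claw":55},{"tx":0,"ty":0,"tz":0,"wx":0,"wy":0,"wz":0,"claw":55}]}}

```text
clock: 24.18
tcp_pos: [0.5368, 0.2118, 0.2479]
orientation: [-0.001, 0.042, 0.999, -0.0]
ft_force: [-0.7, 0.3, -0.2]
width: 0.0546
grip_force: 0.0
```

```bash
python3 - <<'E'
from dial import *
plan([.4718,.213,.146],85)
for cam in("wrist","scene"):
    c,im,d=shot(cam); P=cloud(c,d); z=P[...,2]; st=lambda w:((np.array(w)-O)@np.c_[ex,ey]).round(4)
    xs=(P[...,:2]-O)@ex; ys=(P[...,:2]-O)@ey
    for nm,m in(("knob",(abs(xs+.1)<.03)&(abs(ys-.208)<.03)&(z>.162)&(z<.17)),("hub",(abs(xs+.055)<.03)&(abs(ys-.21)<.025)&(z>.115)&(z<.126))):
        if m.sum()>30: r=cv2.minAreaRect((P[m][:,:2]*1000).astype(np.float32)); print(cam,nm,np.round(r[0],1),np.round(r[1],1),"z",np.median(z[m]).round(4),"st",st(np.array(r[0])/1000),"x max",xs[m].max().round(4),"y",ys[m].min().round(4),ys[m].max().round(4))
E
```

```text
t 24.18 tcp [0.5368 0.2118 0.2479] heading 85.17 tilt [-0.0024 -0.0007] f [-0.7  0.3 -0.2] w 0.0546 q7 0.98
 wz total 0.17  units before turn [ 2.584 -0.168  4.082]  after turn [ 2.583 -0.176  4.082]
wrist knob [473.5 215. ] [26.7 27.2] z 0.1659 st [-0.1031  0.2095] x max -0.0895 y 0.196 0.2228
wrist hub [516.  213.9] [46.1 31.3] z 0.1206 st [-0.0608  0.2121] x max -0.0377 y 0.1976 0.2285
scene knob [471.7 212.7] [27.  27.8] z 0.1671 st [-0.1047  0.2071] x max -0.0892 y 0.1939 0.2233
scene hub [515.1 212. ] [44.9 31.1] z 0.122 st [-0.0615  0.2102] x max -0.0386 y 0.1952 0.2262
```

>>> {"method": "step_arm", "body": {"motion": [{"tx":1,"ty":-0.15,"tz":0,"wx":0,"wy":0,"wz":0,"claw":55},{"tx":1,"ty":0,"tz":0,"wx":0,"wy":0,"wz":0,"claw":55},{"tx":0.55,"ty":0,"tz":0,"wx":0,"wy":0,"wz":0,"claw":55},{"tx":0,"ty":0,"tz":1,"wx":0,"wy":0,"wz":0,"claw":55},{"tx":0,"ty":0,"tz":1,"wx":0,"wy":0,"wz":0,"claw":55}]}}

```text
clock: 24.7
tcp_pos: [0.4771, 0.214, 0.1991]
orientation: [0.002, 0.043, 0.999, 0.001]
ft_force: [0.9, -0.4, -1.2]
width: 0.055
grip_force: 0.0
```

>>> {"method": "step_arm", "body": {"motion": [{"tx":0,"ty":0,"tz":1,"wx":0,"wy":0,"wz":0,"claw":55},{"tx":0,"ty":0,"tz":0.7,"wx":0,"wy":0,"wz":0,"claw":55},{"tx":0,"ty":0,"tz":0.3,"wx":0,"wy":0,"wz":0,"claw":55},{"tx":0,"ty":0,"tz":0,"wx":0,"wy":0,"wz":0,"claw":45},{"tx":0,"ty":0,"tz":0,"wx":0,"wy":0,"wz":0,"claw":35}]}}

```text
clock: 25.12
tcp_pos: [0.4764, 0.2133, 0.1484]
orientation: [0.0, 0.043, 0.999, -0.0]
ft_force: [-0.4, -0.7, 0.4]
width: 0.0359
grip_force: 0.0
```

>>> {"method": "step_arm", "body": {"motion": [{"tx":0,"ty":0,"tz":0,"wx":0,"wy":0,"wz":0,"claw":10},{"tx":0,"ty":0,"tz":0,"wx":0,"wy":0,"wz":0,"claw":10},{"tx":0,"ty":0,"tz":0,"wx":0,"wy":0,"wz":0,"claw":10},{"tx":0,"ty":0,"tz":0,"wx":0,"wy":0,"wz":0,"claw":10}], "squeeze": 30}}

```text
clock: 25.45
tcp_pos: [0.4765, 0.2135, 0.1491]
orientation: [0.001, 0.043, 0.999, 0.001]
ft_force: [0.8, 1.0, 0.0]
width: 0.0269
grip_force: 30.2
```

```bash
python3 - <<'E'
from look import *
plan([.472,.2135,.146],85)
s=sense(); p=s["tcp_pos"][:2]-O; print("st",p@ex,p@ey)
x,y=p@ex+.0545,p@ey-.211; f0=np.arctan2(y,-x); print("phi0",f0,"r",np.hypot(x,y))
h=np.radians(85-float(np.degrees(np.arctan2(*Rm(s["orientation"])[:2,1][::-1])))); print("heading err",np.degrees(h))
f=np.linspace(f0,6.47,27)
for a,b in zip(f[:-1],f[1:]): print(round(b,2),round(2*(np.cos(b)-np.cos(a)),2),round(2*(np.sin(b)-np.sin(a)),2))
E
```

```text
t 25.45 tcp [0.4765 0.2135 0.1491] heading 85.05 tilt [0.0022 0.0011] f [0.8 1.  0. ] w 0.0269 q7 0.89
 wz total 0.05  units before turn [ 0.178 -0.017  0.125]  after turn [ 0.178 -0.017  0.125]
st -0.10007807882569854 0.2083118746729991
phi0 -0.05891022701725806 r 0.04565728076895571
heading err -0.04682857790105288
0.19 -0.03 0.5
0.44 -0.16 0.48
0.69 -0.27 0.42
0.95 -0.37 0.34
1.2 -0.44 0.24
1.45 -0.49 0.12
1.7 -0.5 -0.0
1.95 -0.48 -0.13
2.2 -0.44 -0.24
2.45 -0.36 -0.34
2.7 -0.27 -0.42
2.95 -0.15 -0.48
3.21 -0.03 -0.5
3.46 0.09 -0.49
3.71 0.21 -0.45
3.96 0.32 -0.39
4.21 0.41 -0.29
4.46 0.47 -0.18
4.71 0.5 -0.06
4.96 0.5 0.06
5.21 0.47 0.18
5.47 0.41 0.29
5.72 0.32 0.39
5.97 0.21 0.45
6.22 0.09 0.49
6.47 -0.03 0.5
```

>>> {"method": "step_arm", "body": {"motion": [{"tx":0,"ty":0,"tz":0,"wx":0,"wy":0,"wz":0,"claw":36},{"tx":0.18,"ty":0,"tz":0.1,"wx":0,"wy":0,"wz":0,"claw":36},{"tx":0,"ty":0,"tz":0,"wx":0,"wy":0,"wz":0,"claw":10},{"tx":0,"ty":0,"tz":0,"wx":0,"wy":0,"wz":0,"claw":10},{"tx":0,"ty":0,"tz":0,"wx":0,"wy":0,"wz":0,"claw":10}]}}

```text
clock: 25.87
tcp_pos: [0.47, 0.2135, 0.1458]
orientation: [-0.001, 0.043, 0.999, -0.0]
ft_force: [-3.9, -0.1, 4.3]
width: 0.027
grip_force: 29.4
```

>>> {"method": "step_arm", "body": {"motion": [{"tx":-0.03,"ty":0.5,"tz":0,"wx":0,"wy":0,"wz":0,"claw":10},{"tx":-0.16,"ty":0.48,"tz":0,"wx":0,"wy":0,"wz":0,"claw":10},{"tx":-0.27,"ty":0.42,"tz":0,"wx":0,"wy":0,"wz":0,"claw":10}]}}

```text
clock: 26.12
tcp_pos: [0.4828, 0.2481, 0.1457]
orientation: [-0.002, 0.043, 0.999, -0.001]
ft_force: [-6.2, 0.9, 5.1]
width: 0.0269
grip_force: 29.7
```

```bash
python3 - <<'E'
from look import *
s=sense(); p=s["tcp_pos"][:2]-O; x,y=p@ex+.0545,p@ey-.211; print("phi",np.arctan2(y,-x),"r",np.hypot(x,y)); plan([.472,.2135,.146],85)
E
```

```text
phi 0.6527645588826916 r 0.053182922848328706
t 26.12 tcp [0.4828 0.2481 0.1457] heading 85.13 tilt [-0.0044 -0.0012] f [-6.2  0.9  5.1] w 0.0269 q7 0.85
 wz total 0.13  units before turn [ 0.314 -1.416 -0.007]  after turn [ 0.311 -1.417 -0.007]
```

Tracking well with forces of about 6 N. Continuing round.

>>> {"method": "step_arm", "body": {"motion": [{"tx":-0.42,"ty":0.34,"tz":0,"wx":0,"wy":0,"wz":0,"claw":10},{"tx":-0.44,"ty":0.24,"tz":0,"wx":0,"wy":0,"wz":0,"claw":10},{"tx":-0.49,"ty":0.12,"tz":0,"wx":0,"wy":0,"wz":0,"claw":10},{"tx":-0.5,"ty":0,"tz":0,"wx":0,"wy":0,"wz":0,"claw":10},{"tx":-0.48,"ty":-0.13,"tz":0,"wx":0,"wy":0,"wz":0,"claw":10}]}}

```text
clock: 26.53
tcp_pos: [0.5449, 0.2581, 0.1458]
orientation: [-0.0, 0.042, 0.999, 0.0]
ft_force: [-4.1, 0.6, 2.3]
width: 0.0272
grip_force: 29.8
```

>>> {"method": "step_arm", "body": {"motion": [{"tx":-0.44,"ty":-0.24,"tz":0,"wx":0,"wy":0,"wz":0,"claw":10},{"tx":-0.36,"ty":-0.34,"tz":0,"wx":0,"wy":0,"wz":0,"claw":10},{"tx":-0.27,"ty":-0.42,"tz":0,"wx":0,"wy":0,"wz":0,"claw":10},{"tx":-0.15,"ty":-0.48,"tz":0,"wx":0,"wy":0,"wz":0,"claw":10},{"tx":-0.03,"ty":-0.5,"tz":0,"wx":0,"wy":0,"wz":0,"claw":10}]}}

```text
clock: 26.95
tcp_pos: [0.5694, 0.2037, 0.1454]
orientation: [-0.003, 0.043, 0.999, -0.0]
ft_force: [-16.3, 7.8, 8.2]
width: 0.0272
grip_force: 30.4
```

```bash
python3 - <<'E'
from look import *
s=sense(); p=s["tcp_pos"][:2]-O; x,y=p@ex+.0545,p@ey-.211; print("phi",np.arctan2(y,-x),"r",np.hypot(x,y)); plan([.472,.2135,.146],85)
E
```

```text
phi -3.0504828199722653 r 0.04810374104928184
t 26.95 tcp [0.5694 0.2037 0.1454] heading 85.05 tilt [-0.0053 -0.0006] f [-16.3   7.8   8.2] w 0.0272 q7 0.99
 wz total 0.05  units before turn [ 3.917e+00  5.400e-02 -2.000e-03]  after turn [ 3.917e+00  5.000e-02 -2.000e-03]
```

>>> {"method": "step_arm", "body": {"motion": [{"tx":0.17,"ty":-0.49,"tz":0,"wx":0,"wy":0,"wz":0,"claw":10},{"tx":0.24,"ty":-0.45,"tz":0,"wx":0,"wy":0,"wz":0,"claw":10},{"tx":0.32,"ty":-0.39,"tz":0,"wx":0,"wy":0,"wz":0,"claw":10},{"tx":0.41,"ty":-0.29,"tz":0,"wx":0,"wy":0,"wz":0,"claw":10},{"tx":0.47,"ty":-0.18,"tz":0,"wx":0,"wy":0,"wz":0,"claw":10}]}}

```text
clock: 27.37
tcp_pos: [0.5283, 0.165, 0.1458]
orientation: [0.001, 0.043, 0.999, 0.002]
ft_force: [0.5, 16.7, -6.8]
width: 0.0271
grip_force: 30.0
```

>>> {"method": "step_arm", "body": {"motion": [{"tx":0.5,"ty":-0.06,"tz":0,"wx":0,"wy":0,"wz":0,"claw":10},{"tx":0.5,"ty":0.06,"tz":0,"wx":0,"wy":0,"wz":0,"claw":10},{"tx":0.47,"ty":0.18,"tz":0,"wx":0,"wy":0,"wz":0,"claw":10},{"tx":0.41,"ty":0.29,"tz":0,"wx":0,"wy":0,"wz":0,"claw":10}]}}

```text
clock: 27.7
tcp_pos: [0.4844, 0.1791, 0.1459]
orientation: [0.003, 0.044, 0.999, 0.001]
ft_force: [10.5, 4.9, -9.9]
width: 0.0272
grip_force: 30.6
```

>>> {"method": "step_arm", "body": {"motion": [{"tx":0.3,"ty":0.39,"tz":0,"wx":0,"wy":0,"wz":0,"claw":10},{"tx":0.19,"ty":0.45,"tz":0,"wx":0,"wy":0,"wz":0,"claw":10}]}}

```text
clock: 27.87
tcp_pos: [0.4723, 0.1991, 0.1457]
orientation: [0.001, 0.044, 0.999, -0.001]
ft_force: [1.8, -3.7, 1.4]
width: 0.0272
grip_force: 31.7
```

```bash
python3 - <<'E'
from look import *
s=sense(); p=s["tcp_pos"][:2]-O; x,y=p@ex+.0545,p@ey-.211; print("phi",np.arctan2(y,-x)%6.283,"r",np.hypot(x,y))
g=lambda f:O+(-.0545-.05*np.cos(f))*ex+(.211+.05*np.sin(f))*ey
for f in(6.0,6.25,6.4,6.5): plan([*g(f),.146],85)
E
```

```text
phi 5.938431192161534 r 0.051478218873182074
t 27.87 tcp [0.4723 0.1991 0.1457] heading 84.9 tilt [ 0.0012 -0.0012] f [ 1.8 -3.7  1.4] w 0.0272 q7 0.91
 wz total -0.1  units before turn [-0.017  0.137 -0.011]  after turn [-0.018  0.137 -0.011]
t 27.87 tcp [0.4723 0.1991 0.1457] heading 84.9 tilt [ 0.0012 -0.0012] f [ 1.8 -3.7  1.4] w 0.0272 q7 0.91
 wz total -0.1  units before turn [ 0.062  0.629 -0.012]  after turn [ 0.061  0.629 -0.012]
t 27.87 tcp [0.4723 0.1991 0.1457] heading 84.9 tilt [ 0.0012 -0.0012] f [ 1.8 -3.7  1.4] w 0.0272 q7 0.91
 wz total -0.1  units before turn [ 0.05   0.929 -0.012]  after turn [ 0.048  0.929 -0.012]
t 27.87 tcp [0.4723 0.1991 0.1457] heading 84.9 tilt [ 0.0012 -0.0012] f [ 1.8 -3.7  1.4] w 0.0272 q7 0.91
 wz total -0.1  units before turn [ 0.017  1.126 -0.012]  after turn [ 0.015  1.126 -0.012]
```

>>> {"method": "step_arm", "body": {"motion": [{"tx":0.05,"ty":0.4,"tz":0,"wx":0,"wy":0,"wz":0,"claw":10},{"tx":0,"ty":0.35,"tz":0,"wx":0,"wy":0,"wz":0,"claw":10},{"tx":0,"ty":0.15,"tz":0,"wx":0,"wy":0,"wz":0,"claw":10},{"tx":0,"ty":0,"tz":0,"wx":0,"wy":0,"wz":0,"claw":10}]}}

```text
clock: 28.2
tcp_pos: [0.4709, 0.2237, 0.1457]
orientation: [-0.001, 0.043, 0.999, -0.0]
ft_force: [-9.1, 2.2, 7.7]
width: 0.0268
grip_force: 32.2
```

>>> {"method": "step_arm", "body": {"motion": [{"tx":-0.02,"ty":0.1,"tz":0,"wx":0,"wy":0,"wz":0,"claw":10},{"tx":0,"ty":0,"tz":0,"wx":0,"wy":0,"wz":0,"claw":10}]}}

```text
clock: 28.37
tcp_pos: [0.4714, 0.2256, 0.1457]
orientation: [-0.002, 0.043, 0.999, -0.001]
ft_force: [-9.0, 2.4, 8.2]
width: 0.0271
grip_force: 32.3
```

>>> {"method": "step_arm", "body": {"motion": [{"tx":-0.02,"ty":0.08,"tz":0,"wx":0,"wy":0,"wz":0,"claw":10},{"tx":0,"ty":0,"tz":0,"wx":0,"wy":0,"wz":0,"claw":10}]}}

```text
clock: 28.53
tcp_pos: [0.4718, 0.2273, 0.1457]
orientation: [-0.002, 0.043, 0.999, -0.001]
ft_force: [-9.5, 1.8, 8.3]
width: 0.0271
grip_force: 32.3
```

```bash
python3 - <<'E'
from look import *
s=sense(); p=s["tcp_pos"][:2]-O; x,y=p@ex+.0545,p@ey-.211; print("phi",np.arctan2(y,-x)%6.283,"r",np.hypot(x,y),s["ft_force"],s["torque"])
E
```

```text
phi 0.2025727765154323 r 0.052527184683271125 [-9.50042441  1.80569412  8.30861334] [0.41424084 2.1138329  0.04180482]
```

>>> {"method": "step_arm", "body": {"motion": [{"tx":-0.02,"ty":0.08,"tz":0,"wx":0,"wy":0,"wz":0,"claw":10},{"tx":0,"ty":0,"tz":0,"wx":0,"wy":0,"wz":0,"claw":10}]}}

```text
clock: 28.7
tcp_pos: [0.4718, 0.2275, 0.1456]
orientation: [-0.003, 0.044, 0.999, -0.002]
ft_force: [-11.9, -4.5, 12.7]
width: 0.0276
grip_force: 32.7
```

>>> {"method": "step_arm", "body": {"motion": [{"tx":-0.02,"ty":0.08,"tz":0,"wx":0,"wy":0,"wz":0,"claw":10},{"tx":0,"ty":0,"tz":0,"wx":0,"wy":0,"wz":0,"claw":10}]}}

```text
clock: 28.87
tcp_pos: [0.4718, 0.2277, 0.1456]
orientation: [-0.003, 0.044, 0.999, -0.003]
ft_force: [-13.6, -9.2, 15.7]
width: 0.0268
grip_force: 33.1
```

```bash
python3 - <<'E'
from look import *
s=sense(); p=s["tcp_pos"][:2]-O; x,y=p@ex+.0545,p@ey-.211; print("phi",np.arctan2(y,-x)%6.283,"r",np.hypot(x,y),s["ft_force"],s["torque"])
E
```

```text
phi 0.21037232937180556 r 0.052611029181632074 [-13.56006486  -9.21209003  15.6568379 ] [-1.88878865  2.70609187 -0.04831778]
```

The stop is reached: the knob no longer moves and the force is building. I'll release gently, lift clear, and check everything.

>>> {"method": "step_arm", "body": {"motion": [{"tx":0,"ty":0,"tz":0,"wx":0,"wy":0,"wz":0,"claw":40},{"tx":0,"ty":-0.1,"tz":0,"wx":0,"wy":0,"wz":0,"claw":50},{"tx":0,"ty":0,"tz":0,"wx":0,"wy":0,"wz":0,"claw":55},{"tx":0,"ty":0,"tz":-0.5,"wx":0,"wy":0,"wz":0,"claw":55},{"tx":0,"ty":0,"tz":-1,"wx":0,"wy":0,"wz":0,"claw":55}]}}

```text
clock: 29.28
tcp_pos: [0.4743, 0.2286, 0.1816]
orientation: [-0.002, 0.043, 0.999, -0.001]
ft_force: [1.0, -0.3, -0.5]
width: 0.0551
grip_force: 0.0
```

>>> {"method": "step_arm", "body": {"motion": [{"tx":0,"ty":0,"tz":-1,"wx":0,"wy":0,"wz":0,"claw":55},{"tx":0,"ty":0,"tz":-1,"wx":0,"wy":0,"wz":0,"claw":55},{"tx":0,"ty":0,"tz":-1,"wx":0,"wy":0,"wz":0,"claw":55},{"tx":0,"ty":0,"tz":-1,"wx":0,"wy":0,"wz":0,"claw":55},{"tx":0,"ty":0,"tz":0,"wx":0,"wy":0,"wz":0,"claw":55}]}}

```text
clock: 29.7
tcp_pos: [0.4771, 0.2301, 0.2878]
orientation: [0.003, 0.044, 0.999, 0.002]
ft_force: [1.4, 0.3, 0.2]
width: 0.0548
grip_force: 0.0
```

```bash
python3 - <<'E'
from scr import *
from dial import *
plan([.472,.2135,.3],85); im=dial("scene"); save("fin",im); look("scene","fin2"); scr("scene"); dial("top")
for c in("scene",): 
    c_,i,d=shot(c); P=cloud(c_,d); xs=(P[...,:2]-O)@ex; ys=(P[...,:2]-O)@ey; m=(abs(xs+.1)<.03)&(abs(ys-.218)<.03)&(P[...,2]>.162)&(P[...,2]<.17)
    a,b=(xs[m].min()+xs[m].max())/2+.0545,(ys[m].min()+ys[m].max())/2-.211; print("crank phi",2*np.pi+np.arctan2(b,-a),np.hypot(a,b))
E
```

```text
t 29.7 tcp [0.4771 0.2301 0.2878] heading 85.01 tilt [0.0068 0.0038] f [1.4 0.3 0.2] w 0.0548 q7 0.9
 wz total 0.01  units before turn [ 0.141 -0.678 -0.493]  after turn [ 0.141 -0.678 -0.493]
scene bar [652.1 200.8] [13.9 58.3] 61.1 z 0.1453
 white n 20 pointer st -0.014 0.009 theta 0.568
 knob [473.5 224.2] [24.9 28. ] z 0.1668 st -0.1039 0.2186
scene yellow 28 st x -0.092 -0.079 y 0.034 0.046 z 0.044 0.063
scene yellow 38 st x -0.07 -0.057 y 0.05 0.069 z 0.042 0.062
scene green 142 st x 0.035 0.077 y 0.031 0.06 z 0.028 0.037
scene brown 431 st x -0.112 -0.104 y -0.298 0.001 z 0.069 0.082
scene brown 288 st x -0.077 -0.026 y 0.063 0.109 z 0.01 0.036
scene brown 34 st x 0.071 0.112 y -0.051 0.034 z 0.027 0.081
scene brown 164 st x 0.107 0.112 y -0.274 -0.055 z 0.075 0.081
scene brown 20 st x 0.108 0.112 y -0.297 -0.278 z 0.073 0.08
scene grip [ 530.9 -414.8] [24.6 60.1] 81.1 z 0.0926
scene head [ 530.9 -414.2] [ 31.7 140.6] 81.4 z 0.0469
scene rest [ 529.3 -413. ] [112.5 225.6] 81.6 z 0.0055
top bar [651.6 201.6] [15.6 57.3] 59.4 z 0.1458
 white n 40 pointer st -0.008 0.006 theta 0.624
 knob [470.1 224.8] [26.8 18.4] z 0.1669 st -0.1074 0.219
crank phi 6.447963740228113 0.05004327682585549
```

View pics/fin.png

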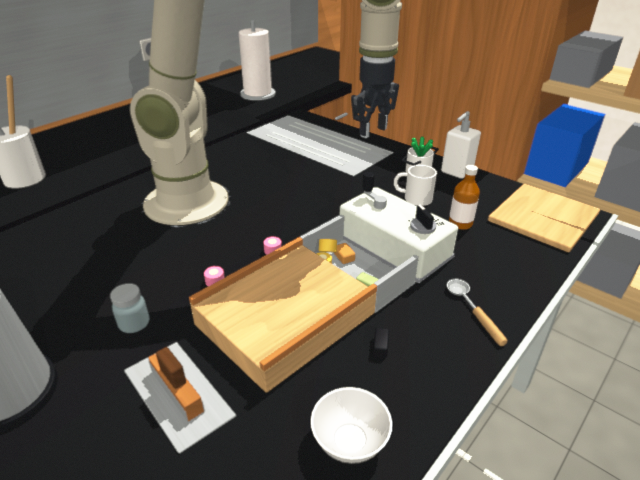

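The final picture shows an empty board, all four scraps in the trough (330-370, 245-280), the scraper on its plate at (177,380), and the bystanders in place. The crank reads 6.45.

```bash
python3 -c "
from bench import *
print(hand_in())"
```

```text
the job is handed in; nothing more can be done
None
```

The job is handed in: all four scraps are in the trough, the dial is on 2, the crank was then turned clockwise to its stop (about 6.45 rad), and the scraper is back in the middle of its plate; no verdict was returned.

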